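# Put a pasted book cover to dry under a half-raised lid

### The arm

A 6-joint arm with a two-finger parallel gripper is mounted at the origin on the work surface. World frame = base frame: x ahead of the robot, y to its left, z up, the work surface at z = 0. Lengths are in mm, angles in rad, forces in N, time in s.
With the tool pointing down it reaches from about 275 to 750 mm from the base axis. Payload 10.2 kg.
Tool frame: the origin (TCP) lies at the very end of the fingers, on their centre line; the grasp point (between the pads) lies ctrl.grip_depth behind it (ctrl.grip_depth is the distance from the TCP to the grasp point, in mm); z points along the fingers, y is the direction in which the jaws open and shut (so a half turn about z gives the same grasp; the last joint's range is limited). The gripper opens to 85 mm and grips with 20 to 120 N. Pads are 22 mm wide; open, the fingers measure 114 mm over their backs; the gripper's body (76 mm by 85 mm) begins 54 mm behind the grasp point. The pads swing forward as they close: fully open they stand 13 mm farther back than shut.
Start: joints at [0.924, 0.313, 1.498, -0, 1.331, -0.223], TCP at [215.907, 478.555, 231.294] pointing down, gripper open.
Joint ranges: [-2.94, 2.94], [-0.97, 2.17], [0.19, 2.56], [-1.23, 4.37], [0.02, 3.11], [-2.88, 2.88]. Speed limits (rad/s): [2.39, 2.39, 3.01, 3.14, 3.14, 3.14].

### API

Orientations are given as a unit quaternion [w, x, y, z].
In Python, from rig import telemetry, eyes, ctrl, nets gives the robot as it stands. The module is installed in compiled form; this text tells all that it offers.
- The arm moves only by the tool drive_tool, never from a script. Its argument "series" is text: rows parted by semicolons, each of 7 numbers parted by spaces: the shift along the tool's x, y, z normalised to -1 to 1, where 1 is 0.12 m, then the turn, a rotation vector about the tool's x, y, z normalised to -1 to 1, where 1 is 0.5 rad, then the opening, from 0 (shut) to 1 (fully open). In form: tx ty tz wx wy wz hand; .... A call has 1 to 20 rows; each row is the pose to reach, as a shift and turn from the pose measured when the call began, along the tool's axes at that moment; what a row does not reach only later rows make up. A row lasts 1/10 s, in which the tool goes at most 50 mm and 8.59 degrees, less where a joint would pass 70% of its speed; a pose out of reach is approached as far as the arm can. A call with a number of a shift or a turn outside -1 to 1 is refused whole. A call with a gripper value outside its range is refused whole. The fingers move at their own pace and stop on an object; "newtons" is the grip in N (left out, the last holds). Time passes only in rows, so rows that repeat a pose let the fingers close. It gives the time, the measured TCP pose, the force and the opening at its end, in the units of the state.
- telemetry.sense(): the state, without advancing time (a new reading comes with each control period).
- eyes.capture(name): name is "scene" or "top" or "wrist"; returns a dict with "frame" (420x560x3 uint8, red, green, blue), "fx", "fy", "cx", "cy" (pixels), "view" (4x4, takes a point from world to camera coordinates). Camera axes: x right, y up, looking along -z (the intrinsics and any distortion apply to the point x, -y, -z); pixel columns grow to the right and rows downward; lengths in mm; the calibration is good to about 2 mm. A picture is of the moment at which its call begins. There is no depth.
- ctrl.finish_job(): hands the job in, once; it reports no verdict.
Trained networks look in a picture, given as the dict that the camera call returned (one of the last four; its "shot" number tells which), for a name from the list of things; names that differ only in an ending like _2 or _b are one class to them, and where a whole thing is asked for, a point or a joint stands for the part that bears it (a point fixed in the world has none). Each returns a list of dicts, best first, with "confidence" (0 to 1); they miss things now and then, are a little off and sometimes report something else, mostly with a low value. They report only what shows in the picture. A call takes as long as a camera call. They do not tell look-alikes from the thing itself.
- nets.spot_in(name, picture): "rect" ([left, top, right, bottom] in pixels, round what is visible of it).
The state is a dict: "time_s": time; "joints": joint angles; "dq": joint speeds; "tau": joint torques, N m; "eef_pos": TCP position; "ee_rot": TCP orientation; "force": force on the tool from outside, world axes, zero at the start; "wrist_torque": the same for the moment, N m; "grip_width": opening from 0.0 (shut) to 1.0 (fully open).
Only numpy, scipy, OpenCV 4.12 (cv2) and the standard library are available. Lean on these libraries where they do the work, as an engineer would, in place of code of your own. Each camera call takes 0.05 s, during which the arm holds its last target. There are 200 camera calls.

### The job

First raise the drying case's stiff lid to 60 degrees and let go of it. Then slide the lifting spatula under the freshly pasted book cover on the rack, carry the cover into the case and set it on the two rails, square and wholly inside, draw the spatula out and lay it flat on the bare table. Fingers must not touch the wet cover, keep it level, leave the lid standing at 60 degrees, and do not disturb anything else on the bench.

Things in the scene. Friction and masses are not known exactly. Their poses are not given: they have to be found in the camera images.
- case_rest (a point): Point midway between two wooden rails in the fixed drying case, level with their tops: there the middle of the cover's underside belongs. x runs from the open front to the back, z up. Rails lie along x, 140 mm long, 12 wide, inner faces at y = +-50 mm, tops 28 mm above the table, 22 above the case floor. Back wall's inner face at x = +78 mm, side walls' at y = +-90 mm. Case stands left or right.
- case_hinge (a point): Hinge axis (along y) of the case lid, 82 mm behind case_rest and 60 mm above the table; axes as case_rest. The wooden case is 168 mm deep (x), 196 wide (y), walls 56 high, floor 6 thick. It has no front wall: a 24 mm skirt hanging from the lid's front edge closes the front.
- lid (a joint): Angle of the case lid in rad: 0 shut (flat), grows as its front edge rises; 60 degrees = 1.047; stop at 1.9. Starts shut or a little ajar. Stiff hinge (0.6 N m of friction): it stays where it is left. The lid is 168 mm from hinge to front edge, 196 mm wide, 8 mm thick.
- lid_bar (a point): Middle of the round bar handle on the lid: 12 mm thick, 100 long, parallel to the hinge, axis 42 mm above the lid's top face, a post near each end (80 mm free between). From the hinge 145 mm along the lid, 48 mm square to it. Axes turn with the lid, as case_hinge at angle 0. At 60 degrees the lid passes close behind fingers that point straight down: open only a little to let go.
- rack_rest (a point): Point midway between the two strips of a fixed wooden rack, level with their tops. Rack 130 mm (x) by 150 mm (y), base 6 mm thick; strips along x, 12 mm wide, inner faces at y = +-50 mm, tops 28 mm above the table; open at both x ends. +x points away from the robot: the spatula slides in along +x. Stands left or right, opposite the case.
- cover_mid (a point): Centre (half-way up) of the loose stiff book cover, 120 mm (x) by 150 mm (y), 4 mm thick, about 80 g, brown rim and pale paper on top; lies across the rack's strips, a little off centre and askew. Wet with paste: fingers must not touch it.
- spatula_grip (a point): Middle of the spatula's wooden handle: 100 mm long (x), 24 wide (y), 22 high, centre 56 mm above the blade's underside. x points towards the blade, z up. The steel blade (130 long, 80 wide, 3 thick) reaches from 20 to 150 mm ahead of this point; an upright neck 25 to 35 mm ahead joins it to the handle, so 115 mm of blade can go under the cover. About 160 g; starts flat on the table.
- spatula_tip (a point): Middle of the front edge of the spatula's blade, half-way through its 3 mm thickness; axes as spatula_grip.
- paste_jar: Bystander: pale grey-white screw-top jar, 64 mm across, 85 mm high; origin at the centre of its underside.
- thinner: Bystander: amber bottle, 52 mm across, 125 mm high; origin at the centre of its underside.
- small_book: Bystander: brown book, 150 x 105 x 35 mm; origin at the centre of its underside.
- thick_book: Bystander: grey book, 170 x 120 x 60 mm; origin at the centre of its underside.
- press_bar: Bystander: dark wooden bar, 190 x 40 x 35 mm; origin at the centre of its underside.
- paste_brush: Bystander: flat wide brush, 170 mm long, 60 mm wide, 16 mm high; origin under its ferrule's rear.
Things that resemble listed ones, but are neither listed nor needed, are in the scene too. Leave any purple look-alike of the part that bears spatula_grip alone.

How it is judged:
By the outcome, as a careful person would: the job done as asked, in the order asked, and still so for the second after the job is handed in, with the robot touching nothing.
It also fails if it takes over 72 s, if anything falls off the work surface, if the arm or the gripper's body presses on something with over 40 N, if the wrist force passes 120 N, or if a joint passes its speed limit or range.

## Working session

There is one attempt and no reset: what is moved stays moved. The work goes in short steps, Python scripts to look and compute and a tool call to move; the robot and the scene stay as the last step left them, time stands still between calls to the robot, and variables do not carry over. Pictures are saved under pics/ and viewed, about 8 in all and at most 12, crops included, and the job is handed in when it is done.

Besides the shell and the picture viewer there is one more tool, called after "Request:" by a JSON object that holds its "api" and its "payload". drive_tool: Moves the arm, as the interface text tells. Scaled input: -1 to 1 covers 0.12 m each way for a shift and 0.5 rad each way for a turn. Its arguments: {"type":"object","properties":{"series":{"type":"string"},"newtons":{"type":"number"}},"required":["series"]}

```bash
mkdir -p pics; cat > h.py <<'E'
import numpy as np, cv2
from rig import telemetry, eyes, ctrl, nets
def save(p,n): cv2.imwrite(f'pics/{n}.png',p['frame'][:,:,::-1])
def proj(p,X):
    X=np.atleast_2d(X).astype(float); c=(np.c_[X,np.ones(len(X))]@np.array(p['view']).T)[:,:3]
    return np.c_[p['fx']*c[:,0]/-c[:,2]+p['cx'], p['fy']*-c[:,1]/-c[:,2]+p['cy']]
def back(p,uv,z):
    uv=np.atleast_2d(uv).astype(float); V=np.array(p['view']); R=V[:3,:3]; o=-R.T@V[:3,3]
    d=np.c_[(uv[:,0]-p['cx'])/p['fx'],-(uv[:,1]-p['cy'])/p['fy'],-np.ones(len(uv))]@R
    return o+d*((z-o[2])/d[:,2])[:,None]
E
python3 - <<'E'
from h import *
print(telemetry.sense(), ctrl.grip_depth)
for n in ['top','scene']:
    p=eyes.capture(n); save(p,n+'0'); print(n,p['fx'],p['cx'],p['cy'],np.round(p['view'],3).tolist(),[k for k in p])
    for t in ['lid','lid_bar','cover_mid','spatula_grip','spatula_tip','rack_rest','case_rest']:
        try: print(t,[(np.round(d['rect']).tolist(),round(d['confidence'],2)) for d in nets.spot_in(t,p)][:4])
        except Exception as e: print(t,e)
E
```

```text
{'time_s': 0.0, 'joints': array([ 9.23611613e-01,  3.13474659e-01,  1.49844415e+00, -2.93474734e-05,
        1.33097268e+00, -2.23402778e-01]), 'dq': array([-0.00074701,  0.0003471 ,  0.00085372,  0.00082457, -0.00204413,
        0.00043735]), 'tau': array([ 2.39115097e-04, -4.12262857e+01, -2.59746569e+01, -2.10479520e-04,
        4.18774463e-03, -1.16462087e-05]), 'eef_pos': array([215.74798011, 478.3423817 , 230.71978907]), 'ee_rot': array([-2.60922159e-04,  2.10305490e-01,  9.77635504e-01, -5.94867212e-04]), 'force': array([-0.36636525, -0.94808204, -0.14956102]), 'wrist_torque': array([-0.0453418 , -0.02461786,  0.04445257]), 'grip_width': 1.0001253891764654} 18.700000000000003
top 457.8188567005624 280.4030590419777 210.51596009861103 [[-0.005, -1.0, -0.01, 10.664], [0.995, -0.006, 0.1, -497.406], [-0.1, -0.009, 0.995, -1275.246], [0.0, 0.0, 0.0, 1.0]] ['frame', 'fx', 'fy', 'cx', 'cy', 'view', 'shot']
lid [([172.0, 123.0, 245.0, 190.0], 0.83), ([273.0, 211.0, 351.0, 249.0], 0.28)]
lid_bar [([173.0, 120.0, 252.0, 188.0], 0.85), ([88.0, 198.0, 134.0, 254.0], 0.4), ([124.0, 114.0,
[... 561 characters left out ...]
[[0.621, 0.784, 0.013, -293.683], [-0.667, 0.52, 0.534, 264.462], [0.412, -0.34, 0.846, -1702.295], [0.0, 0.0, 0.0, 1.0]] ['frame', 'fx', 'fy', 'cx', 'cy', 'view', 'shot']
lid [([331.0, 173.0, 408.0, 250.0], 0.84)]
lid_bar [([330.0, 173.0, 409.0, 250.0], 0.67)]
cover_mid [([221.0, 270.0, 291.0, 336.0], 0.76), ([245.0, 306.0, 294.0, 336.0], 0.61), ([336.0, 262.0, 355.0, 291.0], 0.44)]
spatula_grip [([221.0, 206.0, 289.0, 242.0], 0.64), ([267.0, 112.0, 322.0, 136.0], 0.61)]
spatula_tip [([264.0, 112.0, 325.0, 135.0], 0.83), ([219.0, 200.0, 288.0, 240.0], 0.67), ([329.0, 172.0, 409.0, 251.0], 0.2)]
rack_rest [([246.0, 309.0, 292.0, 337.0], 0.95)]
case_rest [([326.0, 175.0, 408.0, 260.0], 0.62)]
```

```bash
python3 - <<'E'
import cv2
a=cv2.imread('pics/top0.png'); cv2.imwrite('pics/top0c.png',cv2.resize(a[95:365,70:490],(800,514),interpolation=cv2.INTER_CUBIC))
a=cv2.imread('pics/scene0.png'); cv2.imwrite('pics/scene0c.png',cv2.resize(a[90:350,180:450],(623,600),interpolation=cv2.INTER_CUBIC))
E
```

```text
(no output)
```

View pics/top0c.png

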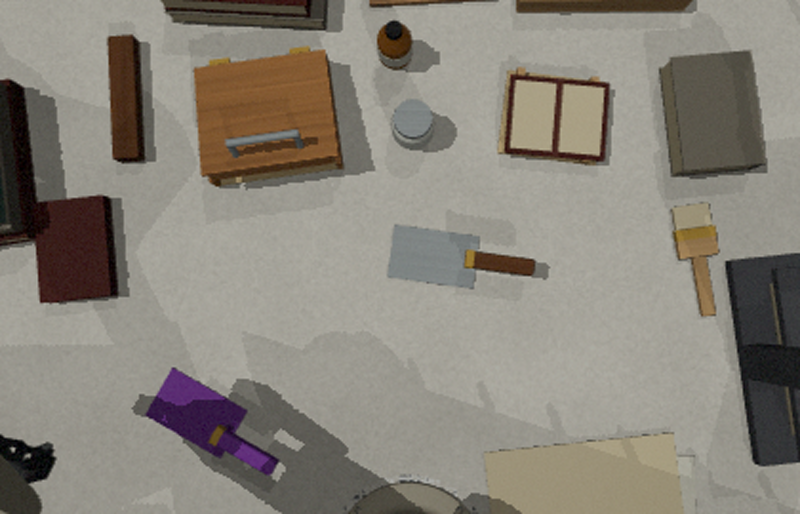

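View pics/scene0c.png

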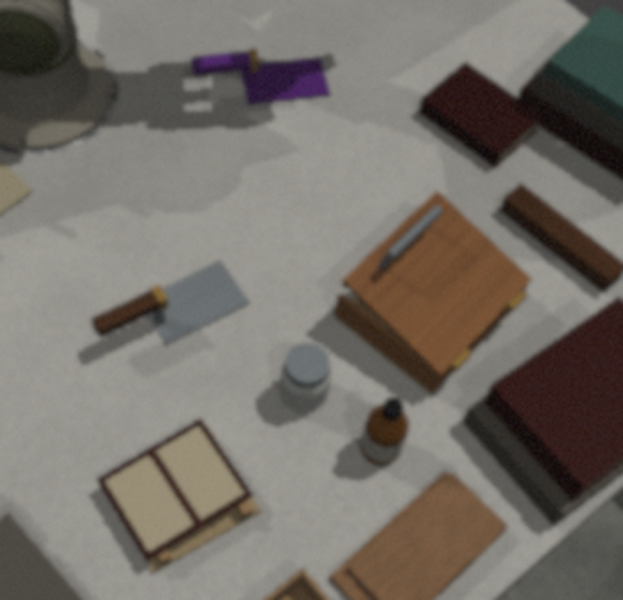

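Top view: the case is at left, with its lid at crop (195-341, 50-180) and the bar at (228-300, 130-155). The real spatula is in the centre, blade to the left, handle at (470-535, 250-275). The cover on the rack is at right (505-609, 72-160), and the purple decoy is at lower left.

```bash
python3 - <<'E'
from h import *
p=eyes.capture('top'); w=eyes.capture('wrist'); save(w,'w0')
print(w['fx'],np.round(w['view'],3).tolist())
f=lambda l:np.array(l)/1.905+[70,95]
for n,l,z in [('lid corners TL TR BR BL',[(195,66),(327,51),(341,166),(202,178)],70),('bar ends',[(228,142),(299,133)],110),('handle ends',[(474,259),(534,266)],56),('blade',[(393,226),(388,275),(474,288),(479,236)],2),('cover',[(512,72),(609,82),(605,160),(505,153)],32),('jar',[(412,120)],85),('thinner',[(395,43)],100)]:
    print(n,np.round(back(p,f(l),z)[:,:2]).tolist())
E
```

```text
309.1031200007654 [[0.411, 0.912, 0.0, -525.914], [-0.878, 0.395, -0.271, 35.252], [-0.247, 0.111, 0.963, -378.145], [0.0, 0.0, 0.0, 1.0]]
lid corners TL TR BR BL [[722.0, 308.0], [743.0, 114.0], [572.0, 94.0], [556.0, 295.0]]
bar ends [[601.0, 250.0], [613.0, 150.0]]
handle ends [[437.0, -98.0], [426.0, -185.0]]
blade [[491.0, 20.0], [417.0, 28.0], [396.0, -102.0], [475.0, -110.0]]
cover [[720.0, -161.0], [703.0, -306.0], [585.0, -297.0], [596.0, -148.0]]
jar [[636.0, -10.0]]
thinner [[745.0, 14.0]]
```

View pics/w0.png

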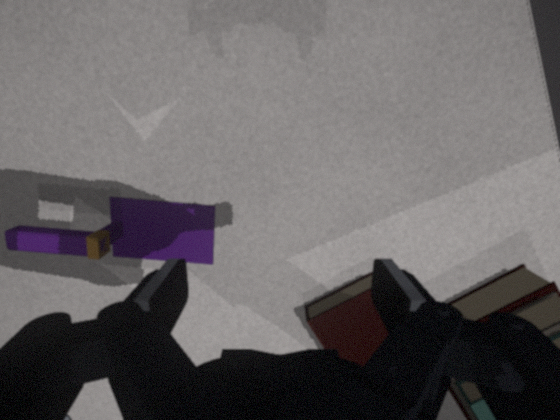

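```bash
cat >> h.py <<'E'
from scipy.spatial.transform import Rotation as Ro
def R_of(q): return Ro.from_quat([q[1],q[2],q[3],q[0]])
def tool(ang,tilt=0):
    """fingers down, tool x at ang deg in the xy plane; tilt>0 leans the top of the tool towards -tool x"""
    a=np.radians(ang); x=np.array([np.cos(a),np.sin(a),0]); z=np.array([0,0,-1.]); 
    R=Ro.from_matrix(np.c_[x,np.cross(z,x),z]); return R*Ro.from_rotvec([0,np.radians(tilt),0])
def plan(targets,start=None):
    """targets: list of (pos,Rotation). prints one line per call (split to fit limits)"""
    s=telemetry.sense(); p,R=(np.array(s['eef_pos']),R_of(s['ee_rot'])) if start is None else start
    for tp,tR in targets:
        tp=np.array(tp,float); d=R.inv().apply(tp-p)/120; w=(R.inv()*tR).as_rotvec()
        n=max(1,int(np.ceil(max(abs(d).max(),abs(w).max()/.5)-1e-6)))
        for i in range(1,n+1):
            p2=p+(tp-p)/(n-i+1); R2=R*Ro.from_rotvec((R.inv()*tR).as_rotvec()/(n-i+1))
            dd=R.inv().apply(p2-p)/120; ww=(R.inv()*R2).as_rotvec()/.5
            rows=max(np.linalg.norm(p2-p)/50,np.degrees(np.linalg.norm(ww)*.5)/8.59)
            print(np.round(dd,3),np.round(ww,3),'rows>=%.1f'%rows,'->',np.round(p2)); p,R=p2,R2
E
python3 - <<'E'
from h import *
plan([((560,200,270),tool(96))])
E
```

```text
[-0.892 -0.234 -0.081] [-0.    -0.     0.521] rows>=2.2 -> [302. 409. 241.]
[-0.922  0.004 -0.081] [-0.    -0.     0.521] rows>=2.2 -> [388. 339. 251.]
[-0.89   0.241 -0.081] [-0.    -0.     0.521] rows>=2.2 -> [474. 270. 260.]
[-0.798  0.462 -0.081] [-0.    -0.     0.521] rows>=2.2 -> [560. 200. 270.]
```

Request:
{"api": "drive_tool", "payload": {"series": "-0.89 -0.23 -0.08 0 0 0.52 1;-0.89 -0.23 -0.08 0 0 0.52 1;-0.89 -0.23 -0.08 0 0 0.52 1;-0.89 -0.23 -0.08 0 0 0.52 1"}}

```text
time_s: 1.3
eef_pos: [302.9, 408.8, 241.0]
ee_rot: [0.0, 0.336, 0.942, 0.0]
force: [-0.2, -0.3, 0.5]
grip_width: 0.998
```

Request:
{"api": "drive_tool", "payload": {"series": "-0.92 0 -0.08 0 0 0.52 1;-0.92 0 -0.08 0 0 0.52 1;-0.92 0 -0.08 0 0 0.52 1"}}

```text
time_s: 1.6
eef_pos: [390.2, 337.7, 250.7]
ee_rot: [0.0, 0.457, 0.889, 0.0]
force: [-0.6, 1.0, -0.5]
grip_width: 1.002
```

Request:
{"api": "drive_tool", "payload": {"series": "-0.89 0.24 -0.08 0 0 0.52 1;-0.89 0.24 -0.08 0 0 0.52 1;-0.89 0.24 -0.08 0 0 0.52 1"}}

```text
time_s: 1.9
eef_pos: [477.6, 266.4, 260.2]
ee_rot: [0.0, 0.57, 0.822, 0.0]
force: [-0.6, 0.1, -0.9]
grip_width: 1.001
```

Request:
{"api": "drive_tool", "payload": {"series": "-0.8 0.46 -0.08 0 0 0.52 1;-0.8 0.46 -0.08 0 0 0.52 1;-0.8 0.46 -0.08 0 0 0.52 1;-0.8 0.46 -0.08 0 0 0.52 1"}}

```text
time_s: 2.3
eef_pos: [563.2, 196.3, 269.2]
ee_rot: [-0.0, 0.671, 0.742, 0.0]
force: [-0.1, 0.8, -0.0]
grip_width: 1.0
```

```bash
python3 - <<'E'
from h import *
w=eyes.capture('wrist'); save(w,'w1'); t=eyes.capture('top'); save(t,'top1')
import pickle; pickle.dump((w,t),open('p1.pkl','wb'))
s=telemetry.sense(); print(s['time_s'],s['eef_pos'],s['ee_rot'])
cv2.imwrite('pics/w1c.png',cv2.resize(w['frame'][:,:,::-1],(800,600),interpolation=cv2.INTER_CUBIC))
E
```

```text
2.4 [561.77857795 197.69879319 269.65852136] [-9.59588480e-05  6.70230705e-01  7.42152775e-01  2.23952691e-04]
```

View pics/w1c.png

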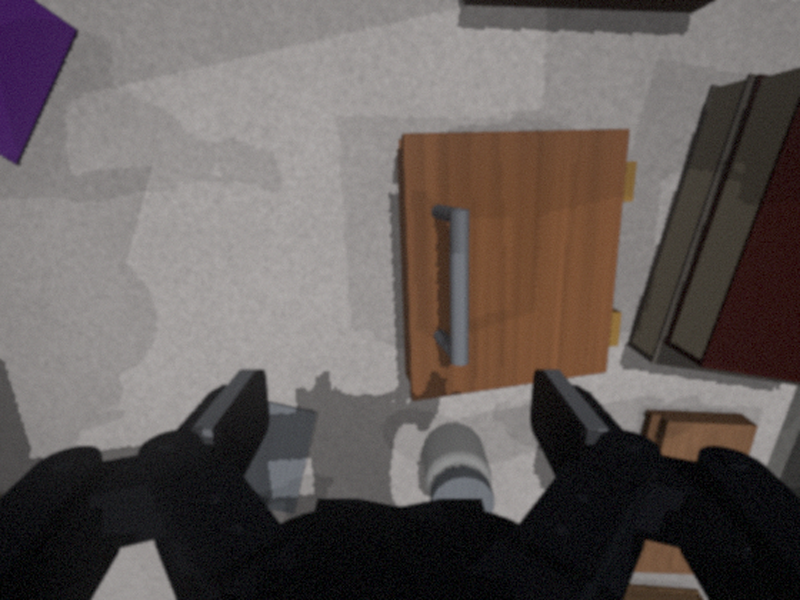

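Wrist view (800x600): lid corners at (403,135), (629,129), (606,372), (413,398); bar runs from (459,208) to (459,364).

```bash
python3 - <<'E'
from h import *; import pickle
from scipy.optimize import least_squares
w,t=pickle.load(open('p1.pkl','rb'))
W=np.array([(403,135),(629,129),(606,372),(413,398),(459,208),(459,364)])*.7
T=np.array([(202,178),(195,66),(327,51),(341,166),(228,142),(299,133)])/1.905+[70,95]
def pts(v):
    x,y,yaw,th=v; c,s=np.cos(th),np.sin(th)
    L=np.array([(168,6,98),(0,6,98),(0,6,-98),(168,6,-98),(145,48,50),(145,48,-50)],float)
    X=82-L[:,0]*c+L[:,1]*s; Z=60+L[:,0]*s+L[:,1]*c; Y=L[:,2]
    return np.c_[x+X*np.cos(yaw)-Y*np.sin(yaw), y+X*np.sin(yaw)+Y*np.cos(yaw), Z]
def res(v,both=1):
    r=(proj(w,pts(v))-W).ravel()
    return np.r_[r,(proj(t,pts(v))-T).ravel()] if both else r
for b in (1,0):
    f=least_squares(res,[640,200,.1,.05],args=(b,),loss='soft_l1',x_scale=[10,10,.1,.1]); print(np.round(f.x,4),np.degrees(f.x[2:]),np.round(f.fun,1)); print(np.round(pts(f.x)[4:].mean(0),1))
E
```

```text
[6.522282e+02 2.056854e+02 1.405000e-01 1.924000e-01] [ 8.04865395 11.02087732] [ 1.   0.  -0.3  0.3 -0.4  1.4  0.4  1.  -0.9  1.8 -0.5 -2.4 -1.  -2.1
 -1.8  0.9 -2.  -1.3 -2.1 -6.3 -1.4  0.6 -0.9 -0.2]
[601.6 198.5 134.8]
[6.520631e+02 2.063308e+02 1.419000e-01 1.973000e-01] [ 8.13176719 11.30636033] [ 1.  -0.6 -0.4 -0.5 -0.3  0.8  0.6  0.9 -0.6  1.1 -0.1 -2.7]
[601.8 199.1 135.5]
```

```bash
cat >> h.py <<'E'
CX,CY,YAW=652.2,205.9,np.radians(8.05)
def case(x,y=0,z=0): return np.array([CX+x*np.cos(YAW)-y*np.sin(YAW),CY+x*np.sin(YAW)+y*np.cos(YAW),z])
def bar(th): th=np.radians(th); return case(82-145*np.cos(th)+48*np.sin(th),0,60+145*np.sin(th)+48*np.cos(th))
E
python3 - <<'E'
from h import *
R=tool(98.05); b=bar(11.15)-[0,0,18]
print(bar(11.15)); plan([(b+[0,0,30],R),(b,R)])
for a in (17,23,29,35,35.5): print(a,np.round(R.inv().apply(bar(a)-bar(11.15))/120,3))
for a in (41,47,53,59,60): print(a,np.round(R.inv().apply(bar(a)-bar(35.5))/120,3))
E
```

```text
[601.72148729 198.76078128 135.13380931]
[-0.013  0.166  0.511] [ 0.    -0.    -0.039] rows>=1.3 -> [582. 198. 208.]
[-0.016  0.166  0.511] [ 0.    -0.    -0.039] rows>=1.3 -> [602. 199. 147.]
[-0.    0.    0.25] [-0. -0.  0.] rows>=0.6 -> [602. 199. 117.]
17 [ 0.    0.07 -0.11]
23 [-0.     0.152 -0.214]
29 [ 0.     0.245 -0.31 ]
35 [ 0.     0.348 -0.395]
35.5 [ 0.     0.357 -0.401]
41 [-0.     0.102 -0.067]
47 [ 0.     0.22  -0.129]
53 [-0.     0.344 -0.178]
59 [-0.     0.472 -0.214]
60 [-0.     0.494 -0.219]
```

Request:
{"api": "drive_tool", "payload": {"series": "-0.02 0.33 0.3 0 0 -0.08 1;-0.02 0.33 0.6 0 0 -0.08 1;-0.02 0.33 0.9 0 0 -0.08 1;-0.02 0.33 0.9 0 0 -0.08 1"}}

```text
time_s: 2.8
eef_pos: [598.0, 201.0, 157.0]
ee_rot: [-0.003, 0.654, 0.757, -0.003]
force: [0.3, 0.1, 0.5]
grip_width: 1.0
```

```bash
python3 - <<'E'
from h import *
R=tool(98.05); b=bar(11.15)-[0,0,18]
plan([(b,R)])
E
```

```text
[-0.024  0.031  0.332] [-0.019 -0.002  0.009] rows>=0.8 -> [602. 199. 117.]
```

Request:
{"api": "drive_tool", "payload": {"series": "-0.02 0.03 0.18 0 0 0 1;-0.02 0.03 0.33 0 0 0 1;-0.02 0.03 0.33 0 0 0 1;-0.02 0.03 0.33 0 0 0 0;-0.02 0.03 0.33 0 0 0 0;-0.02 0.03 0.33 0 0 0 0;-0.02 0.03 0.33 0 0 0 0;-0.02 0.03 0.33 0 0 0 0;-0.02 0.03 0.33 0 0 0 0;-0.02 0.03 0.33 0 0 0 0", "newtons": 40}}

```text
time_s: 3.8
eef_pos: [600.8, 199.1, 117.7]
ee_rot: [-0.004, 0.654, 0.756, -0.004]
force: [-5.2, -0.5, 4.4]
grip_width: 0.124
```

Request:
{"api": "drive_tool", "payload": {"series": "0 0.03 -0.05 0 0 0 0;0 0.07 -0.11 0 0 0 0;0 0.11 -0.16 0 0 0 0;0 0.15 -0.21 0 0 0 0;0 0.2 -0.265 0 0 0 0;0 0.245 -0.31 0 0 0 0;0 0.295 -0.355 0 0 0 0;0 0.35 -0.395 0 0 0 0;0 0.357 -0.401 0 0 0 0;0 0.357 -0.401 0 0 0 0"}}

```text
time_s: 4.8
eef_pos: [644.1, 205.1, 166.4]
ee_rot: [-0.004, 0.654, 0.756, -0.004]
force: [-4.6, -2.0, -0.3]
grip_width: 0.122
```

Request:
{"api": "drive_tool", "payload": {"series": "0 0.05 -0.035 0 0 0 0;0 0.1 -0.067 0 0 0 0;0 0.16 -0.1 0 0 0 0;0 0.22 -0.13 0 0 0 0;0 0.28 -0.155 0 0 0 0;0 0.34 -0.178 0 0 0 0;0 0.41 -0.2 0 0 0 0;0 0.47 -0.214 0 0 0 0;0 0.494 -0.219 0 0 0 0;0 0.494 -0.219 0 0 0 0;0 0.494 -0.219 0 0 0 0"}}

```text
time_s: 5.9
eef_pos: [703.6, 213.4, 193.4]
ee_rot: [-0.003, 0.654, 0.756, -0.004]
force: [-3.4, -3.8, 3.1]
grip_width: 0.121
```

```bash
python3 - <<'E'
from h import *; import pickle
s=telemetry.sense(); print(s['time_s'],s['eef_pos'],s['force'],s['grip_width'],bar(60)-[0,0,18])
a=eyes.capture('scene'); t=eyes.capture('top'); w=eyes.capture('wrist'); pickle.dump((a,t,w),open('p2.pkl','wb'))
I=np.vstack([cv2.resize(a['frame'][150:275,290:450],(768,600))])[:,:,::-1]; cv2.imwrite('pics/s2.png',I)
E
```

```text
5.9 [703.55330148 213.42621689 193.41482263] [-3.40203035 -3.75012494  3.07247255] 0.12112370046130004 [702.76599556 213.0515915  191.57368355]
```

View pics/s2.png

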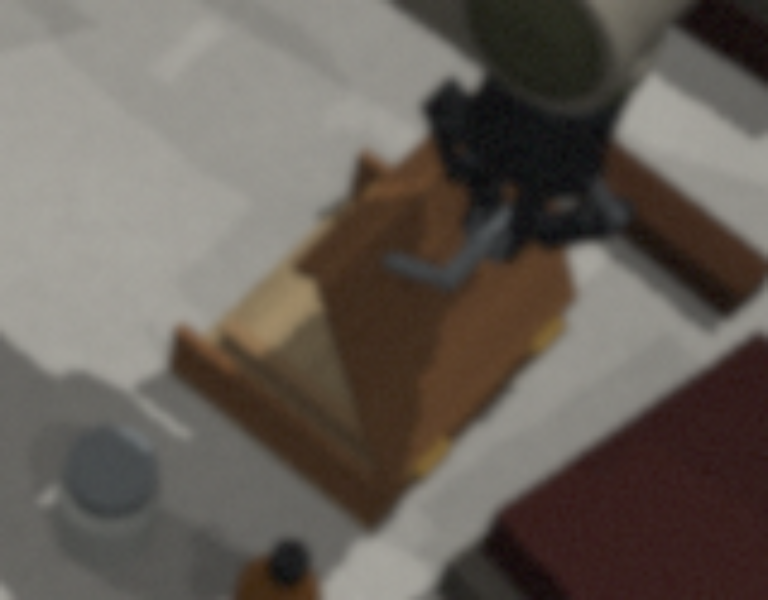

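Lid stands up with the case open. The arm arc geometry gives 60.4°. Releasing with a small opening, then rising.

Request:
{"api": "drive_tool", "payload": {"series": "0 0 0 0 0 0 0.28;0 0 0 0 0 0 0.28;0 0 0 0 0 0 0.28;0 0 0 0 0 0 0.28"}}

```text
time_s: 6.45
eef_pos: [703.5, 213.7, 193.2]
ee_rot: [-0.003, 0.654, 0.756, -0.003]
force: [0.2, 0.4, -0.5]
grip_width: 0.277
```

Request:
{"api": "drive_tool", "payload": {"series": "0 0 -0.2 0 0 0 0.28;0 0 -0.4 0 0 0 0.28;0 0 -0.8 0 0 0 0.28;0 0 -0.8 0 0 0 0.28"}}

```text
time_s: 6.85
eef_pos: [705.5, 214.0, 296.8]
ee_rot: [0.001, 0.654, 0.756, 0.002]
force: [-0.0, 0.1, 1.2]
grip_width: 0.281
```

```bash
python3 - <<'E'
from h import *; import pickle
s=telemetry.sense(); print(s['time_s'],s['eef_pos'],s['force'],s['joints'])
p=np.array(s['eef_pos']); plan([((600,120,300),tool(92)),((425,-90,300),tool(83))])
E
```

```text
6.85 [705.47910418 214.02811718 296.84143279] [-0.01791132  0.0785384   1.22895908] [ 1.36111430e-01  8.60834142e-01  4.49297858e-01  8.52432432e-05
  1.82747725e+00 -8.94773937e-03]
[-0.648 -0.983 -0.03 ] [ 0.008 -0.001  0.22 ] rows>=2.8 -> [600. 120. 300.]
[-0.849 -0.759 -0.   ] [ 0.    -0.     0.157] rows>=2.7 -> [512.  15. 300.]
[-0.906 -0.69  -0.   ] [ 0.    -0.     0.157] rows>=2.7 -> [425. -90. 300.]
```

Request:
{"api": "drive_tool", "payload": {"series": "-0.65 -0.98 -0.03 0 0 0.22 1;-0.65 -0.98 -0.03 0 0 0.22 1;-0.65 -0.98 -0.03 0 0 0.22 1;-0.65 -0.98 -0.03 0 0 0.22 1"}}

```text
time_s: 7.25
eef_pos: [596.7, 117.7, 300.0]
ee_rot: [0.0, 0.695, 0.719, 0.001]
force: [1.3, 0.7, 0.3]
grip_width: 0.942
```

Request:
{"api": "drive_tool", "payload": {"series": "-0.85 -0.76 0 0 0 0.16 1;-0.85 -0.76 0 0 0 0.16 1;-0.85 -0.76 0 0 0 0.16 1;-0.85 -0.76 0 0 0 0.16 1"}}

```text
time_s: 7.65
eef_pos: [507.4, 10.4, 300.7]
ee_rot: [0.001, 0.725, 0.689, 0.001]
force: [0.9, 0.9, 0.6]
grip_width: 1.002
```

Request:
{"api": "drive_tool", "payload": {"series": "-0.91 -0.69 0 0 0 0.16 1;-0.91 -0.69 0 0 0 0.16 1;-0.91 -0.69 0 0 0 0.16 1;-0.91 -0.69 0 0 0 0.16 1;-0.91 -0.69 0 0 0 0.16 1"}}

```text
time_s: 8.15
eef_pos: [419.9, -94.7, 300.9]
ee_rot: [0.002, 0.752, 0.659, 0.001]
force: [0.2, 0.8, 0.1]
grip_width: 1.002
```

```bash
python3 - <<'E'
from h import *; import pickle
s=telemetry.sense(); print(s['time_s'],s['eef_pos'])
w=eyes.capture('wrist'); t=eyes.capture('top'); a=eyes.capture('scene'); pickle.dump((w,t,a),open('p3.pkl','wb'))
cv2.imwrite('pics/w3.png',cv2.resize(w['frame'][:,:,::-1],(800,600),interpolation=cv2.INTER_CUBIC))
E
```

```text
8.15 [419.92255372 -94.73321195 300.93568374]
```

View pics/w3.png

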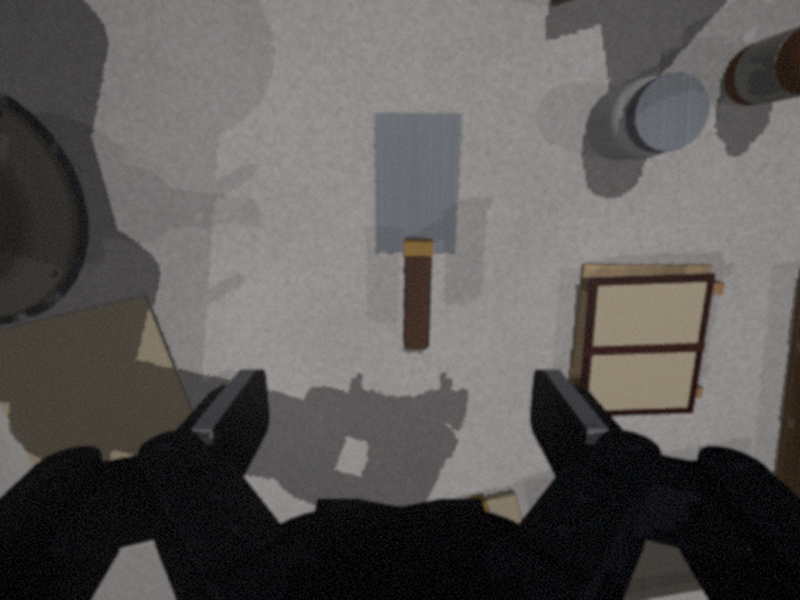

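Wrist view: blade corners (375,113), (462,113), (455,252), (377,253). Handle runs from (419,240) to (417,348). Cover corners (587,276), (714,273), (692,411), (585,412). Rack strip ends show at right near (721,288) and (700,392).

```bash
python3 - <<'E'
from h import *; import pickle
from scipy.optimize import least_squares
w,t,a=pickle.load(open('p3.pkl','rb'))
def fit(L,uv,x0):
    L=np.array(L,float); uv=np.array(uv)*.7
    def P(v): c,s=np.cos(v[2]),np.sin(v[2]); return np.c_[v[0]+L[:,0]*c-L[:,1]*s,v[1]+L[:,0]*s+L[:,1]*c,L[:,2]]
    f=least_squares(lambda v:(proj(w,P(v))-uv).ravel(),x0,x_scale=[10,10,.1]); print(np.round(f.x[:2],1),'yaw',round(np.degrees(f.x[2]),2),np.round(f.fun,1)); return f.x
print('spatula'); fit([(150,40,3),(150,-40,3),(20,-40,3),(20,40,3),(-50,12,67),(-50,-12,67)],[(375,113),(462,113),(455,252),(377,253),(404,346),(429,346)],[430,-140,1.45])
print('cover'); fit([(-60,75,32),(60,75,32),(60,-75,32),(-60,-75,32)],[(587,276),(714,273),(692,411),(585,412)],[650,-230,-.1])
print('rack'); fit([(65,62,28),(65,-50,28),(-65,62,28)],[(723,283),(702,388),(583,265)],[650,-230,-.1])
print(np.round(back(w,np.array([(714,273),(587,276),(723,283),(702,388),(583,265)])*.7,30),1))
# top-view colour segmentation of cover
I=t['frame'].astype(int); cv2.imwrite('pics/t3.png',cv2.resize(t['frame'][120:200,310:420],(800,582),interpolation=cv2.INTER_CUBIC)[:,:,::-1])
E
```

```text
spatula
[ 434.1 -124.1] yaw 81.99 [ 0.1  1.2 -0.4  1.8  0.2  1.6 -0.8  0.4 -0.1 -2.7  0.8 -2.6]
cover
[ 651.5 -221.8] yaw -4.58 [ 1.2  0.2  0.8 -2.1  1.8 -0.3 -4.   2.8]
rack
[ 652.6 -212. ] yaw -10.68 [-0.2 -2.8 -4.7 -2.6  4.6  4.7]
[[ 717.8 -155.3   30. ]
 [ 596.9 -142.3   30. ]
 [ 727.1 -166.5   30. ]
 [ 713.  -277.2   30. ]
 [ 593.2 -131.    30. ]]
```

View pics/t3.png

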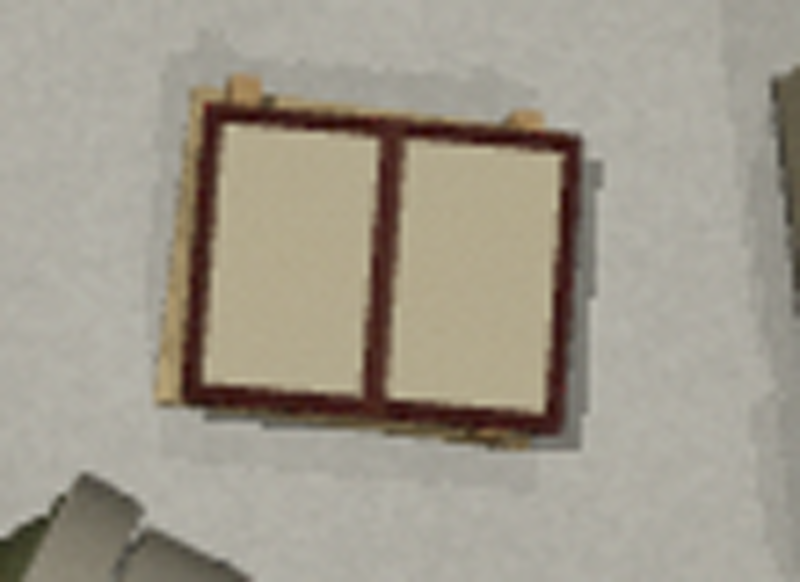

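Top crop: cover corners (205,103), (582,133), (562,434), (183,403). Strip far ends at (232-262,76) and (508-543,112). Rack base corners (195,90), (160,405), (527,445). I'll fit both views jointly.

```bash
python3 - <<'E'
from h import *; import pickle
from scipy.optimize import least_squares
w,t,a=pickle.load(open('p3.pkl','rb'))
def fit(Lw,uw,Lt,ut,x0):
    uw=np.array(uw)*.7; ut=np.array(ut)/7.273+[310,120]
    def P(L,v): L=np.array(L,float); c,s=np.cos(v[2]),np.sin(v[2]); return np.c_[v[0]+L[:,0]*c-L[:,1]*s,v[1]+L[:,0]*s+L[:,1]*c,L[:,2]]
    f=least_squares(lambda v:np.r_[(proj(w,P(Lw,v))-uw).ravel(),2.5*(proj(t,P(Lt,v))-ut).ravel()],x0,x_scale=[10,10,.1],loss='soft_l1'); print(np.round(f.x[:2],1),'yaw',round(np.degrees(f.x[2]),2),np.round(f.fun,1))
C=[(60,75,32),(60,-75,32),(-60,-75,32),(-60,75,32)]
uw=[(714,273),(692,411),(585,412),(587,276)]; ut=[(205,103),(582,133),(562,434),(183,403)]
fit(C,uw,C,ut,[650,-220,-.08]); 
fit(C,uw,[],np.zeros((0,2)),[650,-220,-.08]) if 0 else None
print(np.round(back(t,np.array(ut)/7.273+[310,120],32),1))
Lt=[(65,75,6),(-65,75,6),(-65,-75,6),(65,62,28),(65,50,28),(65,-50,28),(65,-62,28)]
Lw=[(-65,75,6),(65,75,6),(65,62,28),(65,50,28),(65,-50,28),(65,-62,28)]
fit(Lw,[(583,265),(712,265),(723,283),(722,294),(702,388),(700,397)],Lt,[(195,90),(160,405),(527,445),(232,78),(262,78),(508,112),(543,112)],[650,-220,-.08])
E
```

```text
[ 649.7 -226.2] yaw -5.02 [-0.4  1.5 -0.   2.7 -5.5  5.3  0.4  3.2 -2.2 -0.1 -0.9 -0.3 -0.3 -0.5
 -2.  -0.3]
[[ 715.8 -159.3   32. ]
 [ 702.6 -307.3   32. ]
 [ 582.8 -296.    32. ]
 [ 596.1 -148.5   32. ]]
[ 656.  -221.9] yaw -7.31 [-1.2  1.6 -1.5  1.3 -0.2  1.1 -1.2  1.7 -0.2  0.8 -0.3  1.8 -2.3 -1.5
 -2.6 -1.   0.2  0.6 -1.7 -1.2 -1.6 -0.   0.4 -1.6 -1.2 -0.3]
```

```bash
cat >> h.py <<'E'
TILT=25
def spat(x,y,yaw,z=0,back_=15):
    """tool pose for spatula_grip at x,y with blade underside at z, yaw deg"""
    R=tool(yaw,TILT); a=np.radians(yaw)
    g=np.array([x-back_*np.cos(a),y-back_*np.sin(a),z+56]); return g+R.apply([0,0,18.7]),R
E
python3 - <<'E'
from h import *
p,R=spat(434.1,-124.5,82); plan([(p+[0,0,90],R),(p+[0,0,0],R)])
E
```

```text
[-0.149  0.072  0.715] [0.    0.436 0.012] rows>=1.8 -> [ 427. -113.  215.]
[-0.3    0.073  0.665] [0.    0.436 0.012] rows>=1.8 -> [ 433. -132.  129.]
[-0.317 -0.     0.68 ] [-0. -0.  0.] rows>=1.8 -> [ 433. -132.   39.]
```

Request:
{"api": "drive_tool", "payload": {"series": "-0.15 0.07 0.71 0 0.43 0.01 1;-0.15 0.07 0.71 0 0.43 0.01 1;-0.15 0.07 0.71 0 0.43 0.01 1"}}

```text
time_s: 8.6
eef_pos: [425.3, -112.5, 211.3]
ee_rot: [-0.074, 0.749, 0.654, 0.081]
force: [-1.2, 0.3, 0.7]
grip_width: 0.998
```

Request:
{"api": "drive_tool", "payload": {"series": "-0.3 0.07 0.66 0 0.43 0.01 1;-0.3 0.07 0.66 0 0.43 0.01 1;-0.3 0.07 0.66 0 0.43 0.01 1;-0.3 0.07 0.66 0 0.43 0.01 1"}}

```text
time_s: 9.0
eef_pos: [431.6, -131.0, 127.5]
ee_rot: [-0.143, 0.737, 0.641, 0.16]
force: [-0.1, 1.0, 0.5]
grip_width: 0.996
```

```bash
python3 - <<'E'
from h import *
s=telemetry.sense(); print(s['time_s'],s['eef_pos'],s['joints'])
p,R=spat(434.1,-124.5,82); plan([(p+[0,0,0],R)])
E
```

```text
9.0 [ 431.64440368 -131.01137088  127.47484794] [-0.75993703  0.36547663  1.79015294  0.36045561  1.27302844 -0.77721459]
[-0.311  0.018  0.668] [-0.014  0.007 -0.003] rows>=1.8 -> [ 433. -132.   39.]
```

Request:
{"api": "drive_tool", "payload": {"series": "-0.16 0.02 0.33 -0.01 0.01 0 1;-0.31 0.02 0.67 -0.01 0.01 0 1;-0.31 0.02 0.67 -0.01 0.01 0 1;-0.31 0.02 0.67 -0.01 0.01 0 1;-0.31 0.02 0.67 -0.01 0.01 0 0;-0.31 0.02 0.67 -0.01 0.01 0 0;-0.31 0.02 0.67 -0.01 0.01 0 0;-0.31 0.02 0.67 -0.01 0.01 0 0;-0.31 0.02 0.67 -0.01 0.01 0 0;-0.31 0.02 0.67 -0.01 0.01 0 0;-0.31 0.02 0.67 -0.01 0.01 0 0", "newtons": 100}}

```text
time_s: 10.1
eef_pos: [433.6, -131.5, 39.6]
ee_rot: [-0.143, 0.737, 0.64, 0.163]
force: [-1.2, -0.6, 8.3]
grip_width: 0.266
```

```bash
python3 - <<'E'
from h import *
s=telemetry.sense(); print(s['time_s'],s['eef_pos'],s['force'],s['grip_width'])
p,R=spat(434.1,-124.5,82); print(p,(R_of(s['ee_rot']).inv()*R).as_rotvec(degrees=True))
w=eyes.capture('wrist'); cv2.imwrite('pics/w4.png',w['frame'][:,:,::-1])
E
```

```text
10.1 [ 433.58941587 -131.50891355   39.55249938] [-1.16826581 -0.62787752  8.29692942] 0.2655481444027541
[ 433.11228314 -131.52797061   39.05204438] [-0.07470814 -0.0867452  -0.08015798]
```

View pics/w4.png

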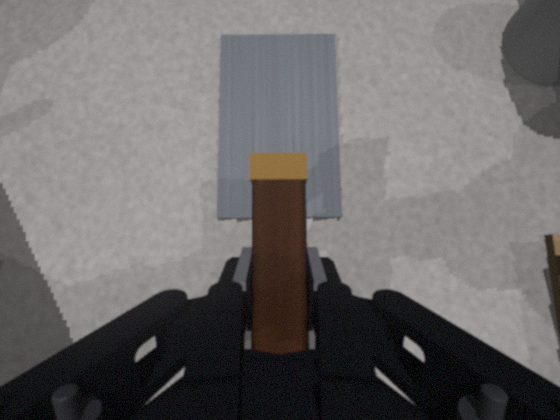

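Handle is held between the pads and the blade lies straight ahead: corners (221,35), (335,35), (341,218), (217,218).

```bash
python3 - <<'E'
from h import *
from scipy.optimize import least_squares
s=telemetry.sense(); w=eyes.capture('wrist')
L=np.array([(150,40,3),(150,-40,3),(20,-40,3),(20,40,3),(50,12,67),(50,-12,67)],float); uv=np.array([(220.5,34.5),(336,34.5),(341.5,218.5),(217.5,218.5),(250,152),(307,152)])
def P(v): c,n=np.cos(v[2]),np.sin(v[2]); return np.c_[v[0]+L[:,0]*c-L[:,1]*n,v[1]+L[:,0]*n+L[:,1]*c,L[:,2]]
f=least_squares(lambda v:(proj(w,P(v))-uv).ravel(),[434,-124,1.43],x_scale=[10,10,.1])
print(f.x,np.degrees(f.x[2]),np.round(f.fun,1))
x,y,a=f.x; R=R_of(s['ee_rot']); p=np.array(s['eef_pos'])
Rs=Ro.from_euler('z',a); T=R.inv()*Rs; o=R.inv().apply(np.array([x,y,56])-p)
print('rel rot deg',T.as_rotvec(degrees=True),'grip in tool',o)
np.savez('grip.npz',T=T.as_quat(),o=o)
E
cat >> h.py <<'E'
def held(x,y,yaw,z,f='grip.npz'):
    """tool pose so that the held spatula's grip point is at x,y, blade underside level at z, yaw deg"""
    g=np.load(f); T=Ro.from_quat(g['T']); R=Ro.from_euler('z',yaw,degrees=True)*T.inv()
    return np.array([x,y,z+56])-R.apply(g['o']),R
def spat_now(f='grip.npz'):
    s=telemetry.sense(); g=np.load(f); R=R_of(s['ee_rot']); q=s['eef_pos']+R.apply(g['o']); e=(R*Ro.from_quat(g['T'])).as_euler('ZYX',degrees=True)
    return np.round([*q[:2],q[2]-56,*e],2),s
RK=np.radians(-5.5)
def rk(d):  # grip point for blade axis through (655.7,-224)-ish at distance d behind it
    return 655.7-d*np.cos(RK),-224-d*np.sin(RK)
E
python3 - <<'E'
from h import *
print(spat_now()[0])
c=np.array([649.7,-226.4]); u=np.array([np.cos(RK),np.sin(RK)]); n=np.array([-u[1],u[0]])
# distance of cover centre along/lateral to the axis
d=c-np.array([655.7,-224]); print('cover along',d@u,'lat',d@n); d=np.array([656,-222])-np.array([655.7,-224]); print('rack',d@u,d@n)
S=spat_now()[0]
plan([held(434,-124.5,82,120),held(440,-200,38,130),held(*rk(255),-5.5,130)])
E
```

```text
[ 434.20819013 -127.48669923    1.43532146] 82.23786177876708 [ 0.9  7.  -0.5  6.4  1.   7.  -1.5  7.6  1.5 -9.2 -1.4 -9.5]
rel rot deg [175.66301615  -0.46235719  39.08502492] grip in tool [ 10.66142185   0.03082464 -13.17428377]
[ 434.2  -127.5     0.     82.24    0.     -0.  ]
cover along -5.7423473841545345 lat -2.9640253912025787
rack 0.10692735446966045 2.0195461224904205
[ 0.446 -0.007 -0.895] [-0.003  0.     0.008] rows>=2.4 -> [ 433. -129.  160.]
[-0.256  0.058 -0.166] [-0.326  0.001  0.695] rows>=2.6 -> [ 435. -165.  165.]
[-0.217  0.167 -0.148] [-0.326  0.001  0.695] rows>=2.6 -> [ 437. -202.  170.]
[-0.108 -0.11  -0.051] [-0.322  0.001  0.688] rows>=2.5 -> [ 417. -201.  170.]
[-0.138 -0.058 -0.064] [-0.322  0.001  0.688] rows>=2.5 -> [ 398. -199.  170.]
```

```bash
python3 - <<'E'
from h import *; import pickle
from scipy.optimize import least_squares
L=np.array([(150,40,3),(150,-40,3),(20,-40,3),(20,40,3)],float)
def go(w,uv,ends):
    uv=np.array(uv,float)
    P=lambda v: np.c_[v[0]+L[:,0]*np.cos(v[2])-L[:,1]*np.sin(v[2]),v[1]+L[:,0]*np.sin(v[2])+L[:,1]*np.cos(v[2]),L[:,2]]
    f=least_squares(lambda v:(proj(w,P(v))-uv).ravel(),[434,-124,1.43],x_scale=[10,10,.1]); x,y,a=f.x
    print(f.x[:2],np.degrees(a),np.round(f.fun,1)); e=back(w,ends,67)[:,:2]-[x,y]; print('handle ends in spatula x,y',e@np.array([[np.cos(a),-np.sin(a)],[np.sin(a),np.cos(a)]]))
w3=pickle.load(open('p3.pkl','rb'))[0]
go(w3,np.array([(375,113),(462,113),(455,252),(377,253)])*.7,np.array([(419,240),(417,346)])*.7)
w=eyes.capture('wrist'); go(w,[(220.5,34.5),(336,34.5),(341.5,218.5),(217.5,218.5)],[(278.5,152)])
E
```

```text
[ 435.00599391 -122.58016443] 82.30015187325779 [ 0.1 -0.  -0.4  0.3  0.7  0.3 -0.3 -0.6]
handle ends in spatula x,y [[ 41.51145532   0.63409757]
 [-55.3518368    0.91306105]]
[ 434.9665263  -122.64188062] 82.26479275988142 [ 1.1  0.8 -0.7  0.1  0.8 -0.7 -1.2 -0.1]
handle ends in spatula x,y [[40.74669258  0.12831311]]
```

```bash
python3 - <<'E'
from h import *
s=telemetry.sense(); R=R_of(s['ee_rot']); p=np.array(s['eef_pos']); T=R.inv()*Ro.from_euler('z',82.27,degrees=True)
o=R.inv().apply(np.array([435,-122.6,56])-p); np.savez('grip.npz',T=T.as_quat(),o=o); print(o,spat_now()[0])
plan([held(435,-122.6,82.27,60),held(440,-160,70,150),held(430,-190,40,150),held(*rk(245),-5.5,150)])
E
```

```text
[ 15.1568309    0.12741435 -11.057041  ] [ 435.   -122.6     0.     82.27    0.      0.  ]
[ 0.212 -0.001 -0.453] [-0. -0.  0.] rows>=1.2 -> [ 434. -132.  100.]
[ 0.046  0.068 -0.807] [-0.182  0.001  0.388] rows>=1.9 -> [ 437. -168.  190.]
[-0.229 -0.029 -0.107] [-0.444  0.002  0.948] rows>=3.5 -> [ 423. -196.  190.]
[-0.068 -0.041 -0.032] [-0.337  0.001  0.719] rows>=2.6 -> [ 413. -198.  190.]
[-0.077 -0.009 -0.036] [-0.337  0.001  0.719] rows>=2.6 -> [ 403. -199.  190.]
```

Request:
{"api": "drive_tool", "payload": {"series": "0.07 0 -0.15 0 0 0 0;0.14 0 -0.3 0 0 0 0;0.21 0 -0.45 0 0 0 0", "newtons": 110}}

```text
time_s: 10.55
eef_pos: [433.5, -131.6, 99.8]
ee_rot: [-0.143, 0.737, 0.64, 0.163]
force: [0.5, -0.2, -0.5]
grip_width: 0.265
```

Request:
{"api": "drive_tool", "payload": {"series": "0.02 0.03 -0.4 -0.09 0 0.19 0;0.05 0.07 -0.81 -0.18 0 0.39 0;0.05 0.07 -0.81 -0.18 0 0.39 0"}}

```text
time_s: 10.85
eef_pos: [438.4, -171.2, 195.2]
ee_rot: [-0.12, 0.803, 0.556, 0.178]
force: [1.2, 0.3, -3.0]
grip_width: 0.263
```

Request:
{"api": "drive_tool", "payload": {"series": "-0.08 -0.01 -0.04 -0.15 0 0.32 0;-0.15 -0.02 -0.07 -0.3 0 0.63 0;-0.23 -0.03 -0.11 -0.44 0 0.95 0;-0.23 -0.03 -0.11 -0.44 0 0.95 0"}}

```text
time_s: 11.25
eef_pos: [423.3, -198.8, 194.8]
ee_rot: [-0.07, 0.92, 0.327, 0.204]
force: [0.1, -0.2, -1.3]
grip_width: 0.264
```

Request:
{"api": "drive_tool", "payload": {"series": "-0.03 -0.02 -0.01 -0.17 0 0.36 0;-0.07 -0.04 -0.03 -0.34 0 0.72 0;-0.07 -0.04 -0.03 -0.34 0 0.72 0"}}

```text
time_s: 11.55
eef_pos: [412.3, -200.3, 193.4]
ee_rot: [-0.028, 0.967, 0.136, 0.215]
force: [0.1, 0.3, -2.1]
grip_width: 0.266
```

Request:
{"api": "drive_tool", "payload": {"series": "-0.04 0 -0.02 -0.17 0 0.36 0;-0.08 -0.01 -0.04 -0.34 0 0.72 0;-0.08 -0.01 -0.04 -0.34 0 0.72 0;-0.08 -0.01 -0.04 -0.34 0 0.72 0"}}

```text
time_s: 11.95
eef_pos: [401.3, -200.9, 193.0]
ee_rot: [0.015, 0.975, -0.057, 0.216]
force: [-0.4, 0.4, -1.5]
grip_width: 0.26
```

```bash
python3 - <<'E'
from h import *
q,s=spat_now(); print(q,s['time_s'],s['force'],s['joints'],rk(245))
w=eyes.capture('wrist'); save(w,'w5'); import pickle; pickle.dump((w,s),open('p5.pkl','wb'))
E
```

```text
[ 4.1024e+02 -2.0197e+02  1.5343e+02 -6.4600e+00  5.0000e-02 -4.1000e-01] 11.95 [-0.40095537  0.354577   -1.46228259] [-0.90632632 -0.01728203  2.06114061  0.41733667  0.82096331  0.53719642] (np.float64(411.8279314000412), np.float64(-200.51779063254511))
```

View pics/w5.png

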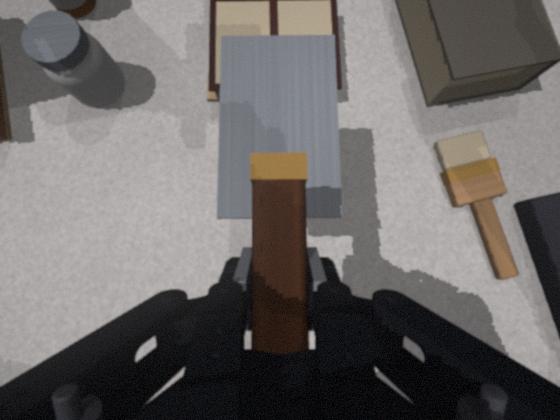

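```bash
python3 - <<'E'
from h import *
plan([held(*rk(245),-5.5,50),held(*rk(245),-5.5,15)])
E
```

```text
[-0.357 -0.021  0.786] [ 0.025  0.001 -0.019] rows>=2.1 -> [ 403. -199.   90.]
[-0.124  0.001  0.264] [ 0. -0.  0.] rows>=0.7 -> [ 403. -199.   55.]
```

Request:
{"api": "drive_tool", "payload": {"series": "-0.12 -0.01 0.27 0.01 0 -0.01 0;-0.24 -0.02 0.53 0.02 0 -0.02 0;-0.36 -0.02 0.79 0.02 0 -0.02 0;-0.42 -0.02 0.92 0.02 0 -0.02 0;-0.42 -0.02 0.92 0.02 0 -0.02 0;-0.42 -0.02 0.92 0.02 0 -0.02 0"}}

```text
time_s: 12.6
eef_pos: [403.0, -200.0, 72.1]
ee_rot: [0.011, 0.975, -0.049, 0.217]
force: [-1.2, -0.0, -0.9]
grip_width: 0.265
```

```bash
python3 - <<'E'
from h import *
q,s=spat_now(); print(q,s['time_s'],rk(245))
plan([held(*rk(245),-5.5,15),held(*rk(176),-5.5,15),held(*rk(107),-5.5,15),held(*rk(107),-5.5,22),held(*rk(107),-5.5,28),held(*rk(107),-5.5,60)])
E
```

```text
[ 4.1195e+02 -2.0101e+02  3.2490e+01 -5.4600e+00  4.0000e-02 -1.4000e-01] 12.6 (np.float64(411.8279314000412), np.float64(-200.51779063254511))
[-0.063 -0.005  0.132] [0.004 0.001 0.003] rows>=0.4 -> [ 403. -199.   55.]
[ 0.521 -0.003  0.244] [-0.  0.  0.] rows>=1.4 -> [ 472. -206.   55.]
[ 0.521 -0.003  0.244] [0. 0. 0.] rows>=1.4 -> [ 540. -213.   55.]
[ 0.025 -0.    -0.053] [0. 0. 0.] rows>=0.1 -> [ 540. -213.   62.]
[ 0.021 -0.    -0.045] [0. 0. 0.] rows>=0.1 -> [ 540. -213.   68.]
[ 0.113 -0.    -0.242] [0. 0. 0.] rows>=0.6 -> [ 540. -213.  100.]
```

Request:
{"api": "drive_tool", "payload": {"series": "-0.06 -0.01 0.13 0 0 0 0;-0.06 -0.01 0.13 0 0 0 0;0.07 -0.01 0.19 0 0 0 0;0.2 -0.01 0.25 0 0 0 0;0.33 -0.01 0.31 0 0 0 0;0.46 -0.01 0.376 0 0 0 0;0.46 -0.01 0.376 0 0 0 0"}}

```text
time_s: 13.3
eef_pos: [473.5, -206.3, 56.1]
ee_rot: [0.012, 0.975, -0.048, 0.218]
force: [0.0, -1.2, -0.2]
grip_width: 0.261
```

```bash
python3 - <<'E'
from h import *
q,s=spat_now(); print(q,s['time_s'],s['force'],rk(176))
plan([held(*rk(107),-5.5,15)])
w=eyes.capture('wrist'); save(w,'w6')
E
```

```text
[ 4.8250e+02 -2.0732e+02  1.6580e+01 -5.3600e+00 -9.0000e-02 -2.5000e-01] 13.3 [ 0.04478109 -1.2314078  -0.16427683] (np.float64(480.51026908737657), np.float64(-207.13114755644057))
[ 0.5   -0.002  0.249] [ 0.006 -0.003  0.008] rows>=1.3 -> [ 540. -213.   55.]
```

View pics/w6.png

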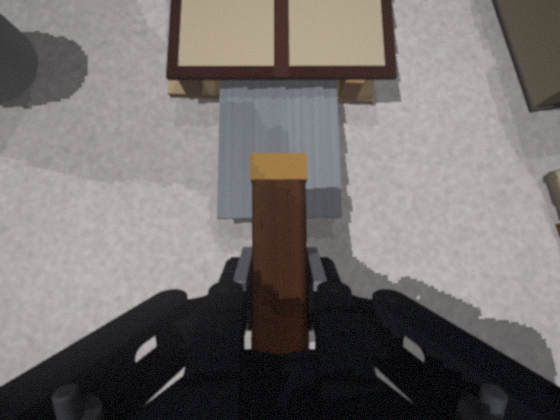

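Blade tip is under the cover. The cover's near edge is at row 75 (columns 167-396), with strip and base ends at columns 170-218 and 340-375. I'll check this numerically against the model.

```bash
python3 - <<'E'
from h import *
w=eyes.capture('wrist'); I=w['frame']
for r in (84,88,93,98): print(r,' '.join(f"{c}:{I[r-1:r+2,c-1:c+2].mean((0,1)).astype(int)}" for c in list(range(164,232,5))+list(range(332,400,5))))
a=np.radians(-7.31); M=lambda x,y,z:[656+x*np.cos(a)-y*np.sin(a),-221.9+x*np.sin(a)+y*np.cos(a),z]
print('strip ends',np.round(proj(w,[M(-65,y,28) for y in (62,50,-50,-62)]+[M(-65,y,6) for y in (62,50,-50,-62)]+[M(-65,y,6) for y in (75,-75)]),0).tolist())
b=np.radians(-5.02); M=lambda x,y,z:[649.7+x*np.cos(b)-y*np.sin(b),-226.2+x*np.sin(b)+y*np.cos(b),z]
print('cover near',proj(w,[M(-60,75,32),M(-60,-75,32)]))
print('near-edge from px',back(w,[(167,75),(396,78)],30))
E
```

```text
84 164:[161 157 156] 169:[162 145 125] 174:[155 133 106] 179:[149 128 102] 184:[68 58 48] 189:[63 53 43] 194:[63 53 43] 199:[60 50 41] 204:[90 77 62] 209:[101  88  70] 214:[94 82 65] 219:[81 74 66] 224:[70 71 75] 229:[70 72 74] 332:[73 74 77] 337:[81 74 65] 342:[62 52 45] 347:[72 59 48] 352:[73 60 49] 357:[72 59 49] 362:[84 71 58] 367:[102  89  71] 372:[102  90  74] 377:[112 109 108] 382:[113 110 109] 387:[111 108 107] 392:[112 109 108] 397:[111 108 108]
88 164:[165 161 159] 169:[159 142 120] 174:[151 130 103] 179:[147 126 100] 184:[106  91  72] 189:[62 52 44] 194:[63 52 44] 199:[61 51 43] 204:[83 72 59] 209:[96 83 67] 214:[95 83 67] 219:[92 87 83] 224:[109 112 118] 229:[112 115 121] 332:[112 116 122] 337:[93 88 82] 342:[67 55 46] 347:[76 62 51] 352:[74 61 49] 357:[75 61 50] 362:[99 85 69] 367:[104  91  73] 372:[103  91  75] 377:[106 103 102] 382:[112 108 107] 387:[110 107 106] 392:[107 105 103] 397:[110 107 105]
93 164:[159 155 154] 169:[128 124 120] 174:[76 68 60] 179:[77 69 59] 184:[76 67 57] 189:[67 60 51] 194:[66 58 49] 199:[66 57 49] 204:[69 62 51] 209:[74 65 53] 214:[81 71 58]
[... 403 characters left out ...]
137 136] 199:[107 104 102] 204:[82 80 79] 209:[86 84 83] 214:[84 81 79] 219:[103 104 107] 224:[121 125 130] 229:[126 130 136] 332:[131 136 142] 337:[104 101  99] 342:[76 66 54] 347:[75 65 55] 352:[75 65 54] 357:[81 71 59] 362:[87 76 63] 367:[86 75 63] 372:[106  94  78] 377:[104 101 100] 382:[118 115 114] 387:[114 111 111] 392:[121 117 116] 397:[124 120 120]
strip ends [[180.0, 76.0], [198.0, 76.0], [351.0, 80.0], [369.0, 81.0], [189.0, 94.0], [206.0, 94.0], [344.0, 98.0], [360.0, 98.0], [172.0, 93.0], [378.0, 99.0]]
cover near [[168.8784475   77.06606883]
 [402.78043081  74.96640386]]
near-edge from px [[ 599.41896389 -144.43853152   30.        ]
 [ 582.87376135 -291.93566873   30.        ]]
```

```bash
sed -i 's/RK=np.radians(-5.5)/RK=np.radians(-6.0)/; s/655.7-d\*np.cos(RK),-224-/655.7-d*np.cos(RK),-221.5-/' h.py; python3 - <<'E'
from h import *
plan([held(*rk(173),-6,16),held(*rk(107),-6,16)])
q,s=spat_now(); 
for d,z in ((173,16),(107,16),(107,23)):
    p,R=held(*rk(d),-6,z); R0=R_of(s['ee_rot']); print(d,z,np.round(R0.inv().apply(p-s['eef_pos'])/120,3),np.round((R0.inv()*R).as_rotvec()/.5,3))
E
```

```text
[ 0.021 -0.03   0.007] [-0.004  0.     0.021] rows>=0.1 -> [ 475. -202.   56.]
[ 0.498 -0.003  0.233] [-0.  0. -0.] rows>=1.3 -> [ 540. -209.   56.]
173 16 [ 0.021 -0.03   0.007] [-0.004  0.     0.021]
107 16 [ 0.519 -0.028  0.24 ] [-0.004  0.     0.021]
107 23 [ 0.544 -0.028  0.187] [-0.004  0.     0.021]
```

Request:
{"api": "drive_tool", "payload": {"series": "0.01 -0.03 0.005 0 0 0.02 0;0.02 -0.03 0.01 0 0 0.02 0;0.12 -0.03 0.055 0 0 0.02 0;0.22 -0.03 0.1 0 0 0.02 0;0.32 -0.03 0.147 0 0 0.02 0;0.42 -0.03 0.194 0 0 0.02 0;0.47 -0.03 0.217 0 0 0.02 0;0.52 -0.03 0.24 0 0 0.02 0;0.52 -0.03 0.24 0 0 0.02 0;0.52 -0.03 0.24 0 0 0.02 0"}}

```text
time_s: 14.4
eef_pos: [540.1, -208.8, 55.5]
ee_rot: [0.01, 0.975, -0.053, 0.217]
force: [-0.4, 0.2, -0.8]
grip_width: 0.263
```

```bash
python3 - <<'E'
from h import *
q,s=spat_now(); print(q,s['time_s'],s['force'],rk(107))
w=eyes.capture('wrist'); I=w['frame']; save(w,'w7')
for c in (200,235,320,350): print(c,' '.join(f"{r}:{I[r,c-1:c+2].mean(0).astype(int)}" for r in range(150,230,4)))
plan([held(*rk(107),-6,21),held(*rk(107),-6,28),held(*rk(107),-6,60)])
E
```

```text
[ 5.4907e+02 -2.0993e+02  1.5940e+01 -5.9100e+00  4.0000e-02  9.0000e-02] 14.4 [-0.40746399  0.22958746 -0.80776977] (np.float64(549.2861571955948), np.float64(-210.3154544303611))
200 150:[167 153 133] 154:[167 155 133] 158:[166 153 133] 162:[168 154 135] 166:[64 48 44] 170:[57 39 37] 174:[59 43 41] 178:[51 43 40] 182:[66 56 47] 186:[107 105 103] 190:[129 126 125] 194:[160 155 154] 198:[167 163 161] 202:[165 163 161] 206:[172 168 168] 210:[166 162 161] 214:[169 165 164] 218:[184 179 177] 222:[176 173 172] 226:[181 176 175]
235 150:[169 156 135] 154:[167 154 133] 158:[167 156 135] 162:[165 153 134] 166:[62 45 40] 170:[59 41 37] 174:[60 41 39] 178:[49 47 48] 182:[84 86 90] 186:[110 112 118] 190:[110 112 118] 194:[119 123 130] 198:[120 122 129] 202:[122 126 131] 206:[122 124 131] 210:[119 124 130] 214:[119 123 131] 218:[ 97  98 101] 222:[134 131 130] 226:[148 145 144]
320 150:[184 169 146] 154:[186 171 148] 158:[185 172 149] 162:[164 150 131] 166:[58 35 32] 170:[63 41 36] 174:[57 37 31] 178:[69 69 72] 182:[112 115 121] 186:[112 115 121] 190:[72 74 77] 194:[84 85 88] 198:[85 86 91] 202:[85 85 91] 206:[83 85 89] 210:[84 86 91] 214:[83 85 89] 218:[94 91 93] 222:[103 100 100] 226:[100  98  96]
350 150:[185 171 148] 154:[184 170 147] 158:[185 170 147] 162:[159 144 126] 166:[62 42 37] 170:[61 42 37] 174:[59 40 37] 178:[63 53 43] 182:[67 55 45] 186:[80 67 53] 190:[158 154 151] 194:[141 137 136] 198:[99 96 95] 202:[113 110 108] 206:[99 97 96] 210:[119 116 115] 214:[139 134 134] 218:[136 132 132] 222:[124 120 120] 226:[168 164 164]
[ 0.02   0.003 -0.037] [-0.004  0.001  0.001] rows>=0.1 -> [ 540. -209.   61.]
[ 0.025 -0.    -0.053] [-0. -0.  0.] rows>=0.1 -> [ 540. -209.   68.]
[ 0.113 -0.    -0.242] [0. 0. 0.] rows>=0.6 -> [ 540. -209.  100.]
```

```bash
cat >> h.py <<'E'
def inspat(w,uv,zrel):
    """pixel -> spatula-frame xy, at height zrel above blade underside"""
    q,s=spat_now(); X=back(w,uv,q[2]+zrel)[:,:2]-q[:2]; a=np.radians(q[3])
    return np.round(X@np.array([[np.cos(a),-np.sin(a)],[np.sin(a),np.cos(a)]]),1)
E
python3 - <<'E'
from h import *
w=eyes.capture('wrist'); print('near edge',inspat(w,[(200,177),(235,176.5),(320,176.5),(350,176)],13), 'blade rear',inspat(w,[(278,218.5)],3))
E
```

```text
near edge [[ 43.6  49.8]
 [ 43.8  28.2]
 [ 43.5 -24.1]
 [ 43.7 -42.5]] blade rear [[18.9  1.9]]
```

Request:
{"api": "drive_tool", "payload": {"series": "0.015 0 -0.03 0 0 0 0;0.025 0 -0.053 0 0 0 0;0.035 0 -0.075 0 0 0 0;0.04 0 -0.085 0 0 0 0;0.045 0 -0.095 0 0 0 0;0.055 0 -0.115 0 0 0 0;0.065 0 -0.14 0 0 0 0;0.08 0 -0.175 0 0 0 0;0.1 0 -0.22 0 0 0 0;0.13 0 -0.275 0 0 0 0;0.16 0 -0.335 0 0 0 0;0.16 0 -0.335 0 0 0 0"}}

```text
time_s: 15.7
eef_pos: [541.0, -209.4, 101.6]
ee_rot: [0.011, 0.975, -0.053, 0.218]
force: [0.1, -0.5, -2.2]
grip_width: 0.261
```

```bash
python3 - <<'E'
from h import *
q,s=spat_now(); print(q,s['time_s'],s['force'],s['wrist_torque'],s['joints'])
w=eyes.capture('wrist'); save(w,'w8'); I=w['frame'].astype(int)
for c in (200,350): print(c,' '.join(f"{r}:{I[r,c-1:c+2].mean(0).astype(int)}" for r in range(120,220,6)))
E
```

```text
[ 5.4994e+02 -2.1056e+02  6.2090e+01 -5.9300e+00 -9.0000e-02  1.0000e-02] 15.7 [ 0.06754342 -0.49815228 -2.16084693] [ 0.05639661  0.50596035 -0.04986537] [-0.67576307  0.39848281  1.82748577  0.43129534  0.58231528  0.68176276]
200 120:[166 154 134] 126:[167 155 135] 132:[165 154 132] 138:[168 157 135] 144:[167 153 133] 150:[169 156 135] 156:[167 156 135] 162:[168 155 134] 168:[153 141 121] 174:[59 41 38] 180:[57 43 41] 186:[164 130  98] 192:[124  99  77] 198:[120 108  95] 204:[173 169 167] 210:[174 170 168] 216:[175 170 168]
350 120:[186 172 149] 126:[185 173 149] 132:[185 172 150] 138:[184 170 146] 144:[185 171 147] 150:[186 172 148] 156:[185 172 148] 162:[185 171 148] 168:[84 69 59] 174:[60 39 35] 180:[71 56 45] 186:[96 78 60] 192:[98 78 59] 198:[73 59 46] 204:[96 94 90] 210:[99 95 96] 216:[95 92 92]
```

View pics/w8.png

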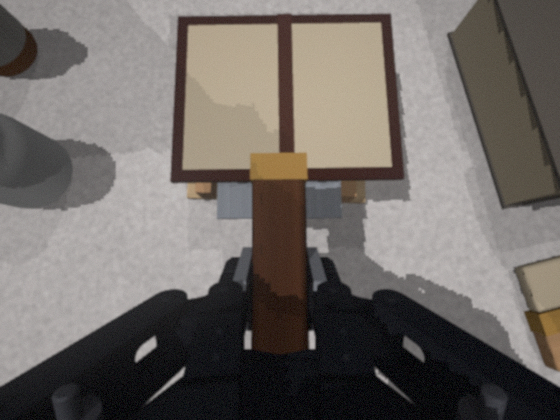

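The cover lies fully on the blade, corners (179,15), (390,14), (404,180), (171,182), level and clear of the rack.

```bash
cat >> h.py <<'E'
def place(dx,z,c):  # spatula grip pose so that cover (c=x,y,yaw in spatula frame) sits dx along case x from case_rest
    yaw=np.degrees(YAW)-c[2]; a=np.radians(yaw); P=case(dx); 
    return P[0]-c[0]*np.cos(a)+c[1]*np.sin(a),P[1]-c[0]*np.sin(a)-c[1]*np.cos(a),yaw,z
E
python3 - <<'E'
from h import *
w=eyes.capture('wrist'); C=inspat(w,[(178.5,14.5),(390.5,13.5),(404,180),(171,182)],7); print(C)
m=C.mean(0); e=(C[0]-C[3]+C[1]-C[2]); print(m,np.degrees(np.arctan2(e[1],e[0])),np.degrees(np.arctan2(-(C[0]-C[1])[0],(C[0]-C[1])[1])))
c=(m[0],m[1],0.)
q,s=spat_now(); print(place(0,25,c),case(0))
plan([held(500,-200,-6,150),held(450,-120,-3,150),held(*place(-150,150,c)[:2],8,150)])
E
```

```text
[[163.2  70.8]
 [162.9 -77.6]
 [ 43.1 -78.5]
 [ 42.6  69.7]]
[102.95  -3.9 ] 0.47665938175312106 -0.1158268897493922
(np.float64(549.7182994092809), np.float64(195.34473856154153), np.float64(8.05), 25) [652.2 205.9   0. ]
[-0.064 -0.042 -0.851] [-0.004  0.001  0.001] rows>=2.1 -> [ 491. -199.  190.]
[-0.442 -0.613 -0.206] [ 0.044 -0.    -0.095] rows>=1.9 -> [ 441. -119.  190.]
[-0.166 -0.804 -0.076] [ 0.054 -0.    -0.116] rows>=2.0 -> [425. -22. 190.]
[-0.119 -0.814 -0.054] [ 0.054 -0.    -0.116] rows>=2.0 -> [408.  76. 190.]
[-0.071 -0.82  -0.032] [ 0.054 -0.    -0.116] rows>=2.0 -> [392. 173. 190.]
```

Request:
{"api": "drive_tool", "payload": {"series": "0 0 -0.07 0 0 0 0;-0.01 -0.01 -0.2 0 0 0 0;-0.02 -0.02 -0.35 0 0 0 0;-0.03 -0.02 -0.5 0 0 0 0;-0.05 -0.03 -0.65 0 0 0 0;-0.06 -0.04 -0.78 0 0 0 0;-0.064 -0.042 -0.85 0 0 0 0;-0.064 -0.042 -0.85 0 0 0 0"}}

```text
time_s: 16.6
eef_pos: [491.0, -199.0, 190.4]
ee_rot: [0.011, 0.975, -0.053, 0.217]
force: [0.3, -0.1, -1.2]
grip_width: 0.265
```

Request:
{"api": "drive_tool", "payload": {"series": "-0.03 -0.04 -0.014 0.003 0 -0.007 0;-0.09 -0.12 -0.04 0.009 0 -0.02 0;-0.17 -0.24 -0.08 0.017 0 -0.037 0;-0.26 -0.36 -0.12 0.026 0 -0.056 0;-0.34 -0.47 -0.16 0.034 0 -0.073 0;-0.41 -0.57 -0.19 0.041 0 -0.09 0;-0.44 -0.61 -0.205 0.044 0 -0.095 0;-0.44 -0.61 -0.205 0.044 0 -0.095 0"}}

```text
time_s: 17.4
eef_pos: [440.8, -119.3, 190.4]
ee_rot: [0.005, 0.976, -0.028, 0.218]
force: [-0.1, 0.1, -2.0]
grip_width: 0.262
```

Request:
{"api": "drive_tool", "payload": {"series": "-0.01 -0.05 -0.005 0.004 0 -0.008 0;-0.03 -0.15 -0.015 0.01 0 -0.022 0;-0.06 -0.3 -0.03 0.02 0 -0.043 0;-0.1 -0.46 -0.045 0.03 0 -0.066 0;-0.13 -0.62 -0.06 0.042 0 -0.09 0;-0.155 -0.75 -0.07 0.05 0 -0.108 0;-0.166 -0.8 -0.076 0.054 0 -0.116 0;-0.166 -0.8 -0.076 0.054 0 -0.116 0"}}

```text
time_s: 18.2
eef_pos: [424.2, -21.5, 190.4]
ee_rot: [-0.002, 0.976, 0.004, 0.218]
force: [0.7, -1.7, -2.0]
grip_width: 0.262
```

Request:
{"api": "drive_tool", "payload": {"series": "-0.01 -0.05 -0.003 0.004 0 -0.008 0;-0.02 -0.15 -0.01 0.01 0 -0.022 0;-0.04 -0.3 -0.02 0.02 0 -0.043 0;-0.07 -0.46 -0.03 0.03 0 -0.066 0;-0.09 -0.62 -0.04 0.042 0 -0.09 0;-0.11 -0.76 -0.05 0.05 0 -0.108 0;-0.119 -0.81 -0.054 0.054 0 -0.116 0;-0.119 -0.81 -0.054 0.054 0 -0.116 0"}}

```text
time_s: 19.0
eef_pos: [407.6, 75.8, 190.3]
ee_rot: [-0.009, 0.975, 0.036, 0.218]
force: [-0.1, -0.1, -1.9]
grip_width: 0.262
```

Request:
{"api": "drive_tool", "payload": {"series": "-0.01 -0.05 -0.002 0.004 0 -0.008 0;-0.015 -0.15 -0.005 0.01 0 -0.022 0;-0.025 -0.3 -0.01 0.02 0 -0.043 0;-0.04 -0.46 -0.02 0.03 0 -0.066 0;-0.055 -0.62 -0.025 0.042 0 -0.09 0;-0.065 -0.76 -0.03 0.05 0 -0.108 0;-0.07 -0.82 -0.032 0.054 0 -0.116 0;-0.07 -0.82 -0.032 0.054 0 -0.116 0"}}

```text
time_s: 19.8
eef_pos: [391.1, 173.4, 190.2]
ee_rot: [-0.016, 0.974, 0.068, 0.217]
force: [-0.1, -0.0, -1.0]
grip_width: 0.262
```

```bash
python3 - <<'E'
from h import *
q,s=spat_now(); print(q,s['time_s'],s['force'],s['joints'])
w=eyes.capture('wrist'); save(w,'w9'); I=w['frame'].astype(int)
t=eyes.capture('top'); save(t,'t9')
# rim edges
for c in (200,350): 
    col=I[100:215,c].sum(1); print(c,[100+i for i in range(1,115) if abs(col[i]-col[i-1])>60])
for r in (60,120): 
    row=I[r,140:440].sum(1); print(r,[140+i for i in range(1,300) if abs(row[i]-row[i-1])>90])
w8=cv2.imread('pics/w8.png').astype(int)
for r in (60,120): 
    row=w8[r,140:440].sum(1); print('old',r,[140+i for i in range(1,300) if abs(row[i]-row[i-1])>90])
c=(102.95,-3.9,0.1); plan([held(*place(-150,150,c)),held(*place(-150,42,c))])
E
```

```text
[ 4.0003e+02  1.7453e+02  1.5065e+02  8.2800e+00 -6.0000e-02 -4.0000e-02] 19.8 [-0.08217265 -0.00692403 -1.00760597] [ 1.42283975e-01 -7.20764206e-02  2.12170015e+00 -5.31154524e-04
  6.53028160e-01  1.57460966e+00]
200 [170, 171, 183, 184]
350 [166, 167, 168, 180]
60 [173, 174, 183, 184, 275, 289, 290, 381, 382]
120 [171, 181, 182, 276, 291, 386, 387, 397, 398]
old 60 [176, 177, 186, 187, 278, 292, 293, 384, 385, 394, 395]
old 120 [173, 174, 184, 279, 280, 293, 294, 388, 389]
[ 0.006 -0.005  0.009] [-0.002 -0.002  0.009] rows>=0.0 -> [392. 173. 190.]
[-0.382  0.002  0.815] [-0. -0.  0.] rows>=2.2 -> [392. 173.  82.]
```

```bash
python3 - <<'E'
from h import *
t=eyes.capture('top'); f=lambda l:np.array(l)/1.905+[70,95]
print('purple',np.round(back(t,f([(175,368),(148,415),(210,455),(246,412)]),3)[:,:2]).tolist(),np.round(back(t,f([(275,465)]),60)[:,:2]))
w=eyes.capture('wrist'); I=cv2.cvtColor(w['frame'],cv2.COLOR_RGB2HSV)
# rim = dark reddish brown; sub-pixel cover outline
rgb=w['frame'].astype(int); rim=((rgb.sum(2)<260)&(rgb[...,0]-rgb[...,2]>12)); pale=(rgb[...,0]-rgb[...,2]>22)&(rgb.sum(2)>380)
m=(rim|pale).astype(np.uint8); m[188:]=0; m[:,:165]=0; m[:,412:]=0
m=cv2.morphologyEx(m,cv2.MORPH_OPEN,np.ones((5,5)))
n,l,st,_=cv2.connectedComponentsWithStats(m); k=1+st[1:,4].argmax(); cn=max(cv2.findContours((l==k).astype(np.uint8),0,2)[0],key=cv2.contourArea)
h=cv2.convexHull(cn); e=cv2.approxPolyDP(h,8,True)[:,0]; print(e.tolist())
E
```

```text
purple [[280.0, 347.0], [211.0, 385.0], [152.0, 292.0], [215.0, 240.0]] [[147. 187.]]
[[386, 14], [400, 177], [170, 181], [175, 23], [193, 0], [372, 0]]
```

```bash
python3 - <<'E'
from h import *
c=(102.9,-1.9,0.15); q,s=spat_now(); R0=R_of(s['ee_rot'])
for d,z in ((-175,150),(-175,100),(-175,42)):
    p,R=held(*place(d,z,c)); print(d,z,np.round(R0.inv().apply(p-s['eef_pos'])/120,3),np.round((R0.inv()*R).as_rotvec()/.5,3))
E
```

```text
-175 150 [-0.183  0.01  -0.079] [-0.003 -0.003  0.009]
-175 100 [-0.36   0.01   0.298] [-0.003 -0.003  0.009]
-175 42 [-0.566  0.011  0.735] [-0.003 -0.003  0.009]
```

Request:
{"api": "drive_tool", "payload": {"series": "-0.03 0 -0.01 0 0 0 0;-0.1 0.01 -0.04 0 0 0.01 0;-0.16 0.01 -0.07 0 0 0.01 0;-0.183 0.01 -0.079 0 0 0.01 0;-0.21 0.01 -0.03 0 0 0.01 0;-0.27 0.01 0.1 0 0 0.01 0;-0.34 0.01 0.25 0 0 0.01 0;-0.42 0.01 0.42 0 0 0.01 0;-0.49 0.01 0.58 0 0 0.01 0;-0.54 0.01 0.68 0 0 0.01 0;-0.566 0.01 0.735 0 0 0.01 0;-0.566 0.01 0.735 0 0 0.01 0;-0.566 0.01 0.735 0 0 0.01 0"}}

```text
time_s: 21.3
eef_pos: [368.1, 168.3, 82.0]
ee_rot: [-0.016, 0.974, 0.064, 0.218]
force: [-0.2, 0.7, -1.9]
grip_width: 0.265
```

```bash
python3 - <<'E'
from h import *
c=(102.9,-1.9,0.15); q,s=spat_now(); R0=R_of(s['ee_rot']); print(q,s['time_s'],s['force'],place(-175,42,c))
w=eyes.capture('wrist'); save(w,'w10'); I=w['frame'].astype(int)
for r in (60,120): 
    row=I[r,140:440].sum(1); print(r,[140+i for i in range(1,300) if abs(row[i]-row[i-1])>90])
for d,z in ((-87,42),(0,42),(0,30)):
    p,R=held(*place(d,z,c)); d_=np.round(R0.inv().apply(p-s['eef_pos'])/120,3); print(d,z,d_,np.round((R0.inv()*R).as_rotvec()/.5,3))
t=eyes.capture('top'); a=eyes.capture('scene'); save(a,'s10'); save(t,'t10')
A=cv2.resize(w['frame'][:200,100:470],(740,400)); B=cv2.resize(t['frame'][110:190,150:275],(312,200)); B2=cv2.resize(a['frame'][150:270,310:420],(183,200),interpolation=cv2.INTER_CUBIC)
cv2.imwrite('pics/m10.png',np.vstack([A,np.hstack([B,B2,np.zeros((200,740-312-183,3),np.uint8)])])[:,:,::-1])
E
```

```text
[ 3.7700e+02  1.6928e+02  4.2440e+01  7.9100e+00 -1.2000e-01  8.0000e-02] 21.3 [-0.20409914  0.73490418 -1.93909133] (np.float64(376.73983955177084), np.float64(169.13241073299818), np.float64(7.9), 42)
60 [173, 174, 183, 184, 275, 289, 290, 381, 382, 391, 392]
120 [170, 171, 181, 182, 276, 291, 292, 386, 387]
-87 42 [ 0.66  -0.005  0.314] [-0.003 -0.004 -0.001]
0 42 [ 1.316 -0.01   0.623] [-0.003 -0.004 -0.001]
0 30 [ 1.273 -0.01   0.714] [-0.003 -0.004 -0.001]
```

Request:
{"api": "drive_tool", "payload": {"series": "0.03 0 0.015 0 0 0 0;0.1 0 0.05 0 0 0 0;0.2 0 0.095 0 0 0 0;0.31 0 0.147 0 0 0 0;0.42 0 0.2 0 0 0 0;0.52 0 0.25 0 0 0 0;0.6 0 0.285 0 0 0 0;0.65 0 0.31 0 0 0 0;0.66 -0.005 0.314 0 0 0 0;0.66 -0.005 0.314 0 0 0 0"}}

```text
time_s: 22.45
eef_pos: [454.8, 180.5, 81.8]
ee_rot: [-0.016, 0.974, 0.064, 0.218]
force: [0.5, 0.6, -2.3]
grip_width: 0.261
```

Request:
{"api": "drive_tool", "payload": {"series": "0.03 0 0.015 0 0 0 0;0.1 0 0.05 0 0 0 0;0.2 0 0.095 0 0 0 0;0.31 0 0.147 0 0 0 0;0.42 0 0.2 0 0 0 0;0.52 0 0.25 0 0 0 0;0.6 0 0.285 0 0 0 0;0.63 0 0.32 0 0 0 0;0.625 -0.005 0.36 0 0 0 0;0.62 -0.005 0.375 0 0 0 0;0.62 -0.005 0.375 0 0 0 0"}}

```text
time_s: 23.55
eef_pos: [539.8, 192.6, 72.2]
ee_rot: [-0.016, 0.974, 0.064, 0.217]
force: [-0.6, -0.3, -1.3]
grip_width: 0.267
```

```bash
python3 - <<'E'
from h import *
c=(102.9,-1.9,0.15); q,s=spat_now(); print(q,s['time_s'],s['force'],place(0,32,c))
w=eyes.capture('wrist'); I=w['frame'].copy()
wt=proj(w,[case(x,y,56) for x,y in ((-80,90),(70,90),(-80,-90),(70,-90),(-80,98),(-80,-98))]); print(np.round(wt))
cv2.imwrite('pics/w11.png',cv2.resize(I[:240,80:480],(800,480),interpolation=cv2.INTER_CUBIC)[:,:,::-1])
E
```

```text
[ 5.4874e+02  1.9362e+02  3.2680e+01  7.9200e+00 -6.0000e-02  8.0000e-02] 23.55 [-0.6060378  -0.27932512 -1.31720554] (np.float64(550.0154315953075), np.float64(193.6389241929304), np.float64(7.9), 32)
[[128. 206.]
 [145. -20.]
 [442. 204.]
 [421. -23.]
 [114. 206.]
 [456. 204.]]
```

View pics/w11.png

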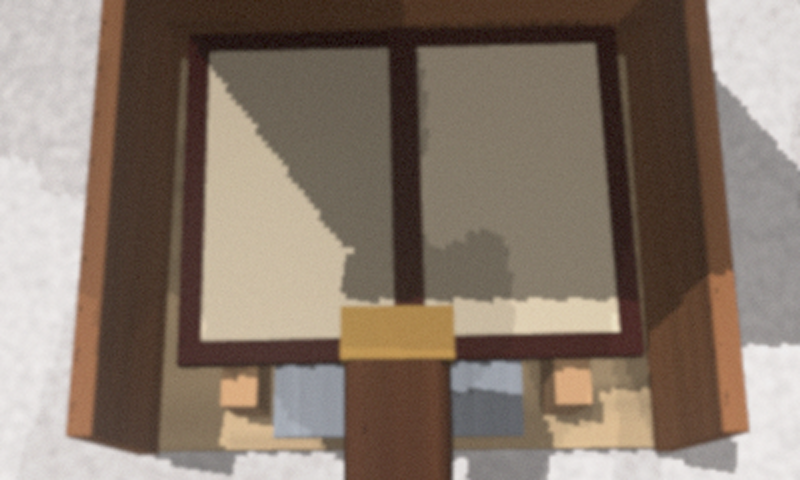

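The picture shows the cover inside the case between the walls, corners (190,37), (615,28), (642,355), (179,365), with rail ends at (240,390) and (572,386). Cover yaw is about 0.8° off the rails, so I'll compute the correction.

```bash
cat >> h.py <<'E'
def incase(w,uv,z):
    X=back(w,uv,z)[:,:2]-[CX,CY]; return np.round(X@np.array([[np.cos(YAW),-np.sin(YAW)],[np.sin(YAW),np.cos(YAW)]]),1)
E
python3 - <<'E'
from h import *
w=eyes.capture('wrist'); f=lambda l:np.array(l)/2+[80,0]
q,s=spat_now(); C=incase(w,f([(190,37),(615,28),(642,355),(179,365)]),q[2]+7); print('cover',C.tolist(),C.mean(0))
print('rails near',incase(w,f([(222,372),(258,372),(553,367),(592,367)]),28).tolist(),'wall',incase(w,f([(95,437),(721,432),(121,0),(688,0)]),56).tolist(),'blade',incase(w,f([(273,437),(523,436)]),q[2]+3).tolist())
R0=R_of(s['ee_rot'])
# rotate -0.8 deg about the cover centre, move by (dx,dy) case
m=C.mean(0)
E
```

```text
cover [[55.8, 74.9], [57.9, -73.1], [-59.6, -74.1], [-61.7, 72.7]] [-1.9  0.1]
rails near [[-61.1, 62.6], [-61.2, 50.5], [-60.2, -48.8], [-60.3, -61.9]] wall [[-86.8, 89.8], [-86.7, -88.6], [55.7, 91.9], [53.8, -91.0]] blade [[-84.4, 43.1], [-84.7, -36.2]]
```

```bash
python3 - <<'E'
from h import *
# cover in spatula frame from this measurement
q,s=spat_now(); m=case(-1.9,0.1)[:2]-q[:2]; a=np.radians(q[3]); c=(m[0]*np.cos(a)+m[1]*np.sin(a),-m[0]*np.sin(a)+m[1]*np.cos(a),np.degrees(YAW)+.8-q[3]); print(c)
R0=R_of(s['ee_rot'])
for d,z in ((0,32.5),(0,27),(0,22),(0,17)):
    P=place(d,z,c); p,R=held(*P); print(np.round(P,2),np.round(R0.inv().apply(p-s['eef_pos'])/120,3),np.round((R0.inv()*R).as_rotvec()/.5,3))
E
```

```text
(np.float64(101.94390050526195), np.float64(-1.9828493333848165), np.float64(0.9300000000000015))
[550.8  195.23   7.12  32.5 ] [ 0.012 -0.012  0.012] [-0.015 -0.004  0.024]
[550.8  195.23   7.12  27.  ] [-0.008 -0.012  0.054] [-0.015 -0.004  0.024]
[550.8  195.23   7.12  22.  ] [-0.026 -0.012  0.091] [-0.015 -0.004  0.024]
[550.8  195.23   7.12  17.  ] [-0.043 -0.012  0.129] [-0.015 -0.004  0.024]
```

Request:
{"api": "drive_tool", "payload": {"series": "0.006 -0.006 0.006 -0.007 0 0.012 0;0.012 -0.012 0.012 -0.015 0 0.024 0;0.012 -0.012 0.012 -0.015 0 0.024 0;0.002 -0.012 0.033 -0.015 0 0.024 0;-0.008 -0.012 0.054 -0.015 0 0.024 0;-0.013 -0.012 0.065 -0.015 0 0.024 0;-0.018 -0.012 0.075 -0.015 0 0.024 0;-0.026 -0.012 0.091 -0.015 0 0.024 0;-0.035 -0.012 0.11 -0.015 0 0.024 0;-0.043 -0.012 0.129 -0.015 0 0.024 0;-0.043 -0.012 0.129 -0.015 0 0.024 0;-0.043 -0.012 0.129 -0.015 0 0.024 0"}}

```text
time_s: 24.85
eef_pos: [541.9, 194.3, 56.6]
ee_rot: [-0.014, 0.974, 0.058, 0.218]
force: [0.3, 0.2, -0.7]
grip_width: 0.266
```

```bash
python3 - <<'E'
from h import *
q,s=spat_now(); print(q,s['time_s'],s['force'])
w=eyes.capture('wrist'); save(w,'w12'); I=w['frame'].astype(int)
# near edge rim transitions and side edges, at z=32 top
def tr(v,o,th): return [o+i for i in range(1,len(v)) if abs(v[i]-v[i-1])>th]
for c in (185,200,235,325,350,375): print('col',c,tr(I[130:225,c].sum(1),130,45))
for r in (40,90,140): print('row',r,tr(I[r,130:260].sum(1),130,45),tr(I[r,320:440].sum(1),320,45))
E
```

```text
[ 5.5083e+02  1.9525e+02  1.7020e+01  7.1200e+00 -1.2000e-01 -2.0000e-02] 24.85 [ 0.34565436  0.15623748 -0.73100798]
col 185 [166, 167, 168, 181, 182, 183, 203]
col 200 [165, 166, 167, 168, 180, 181, 182, 202, 203, 204, 209, 212, 213]
col 235 [165, 166, 167, 179, 180, 186, 187, 218, 222, 223]
col 325 [149, 150, 163, 164, 165, 177, 178, 183, 184, 196]
col 350 [149, 150, 162, 163, 164, 165, 177, 178, 189, 190, 191, 207, 208, 223]
col 375 [147, 148, 162, 163, 164, 176, 177, 178, 199, 200, 201, 210, 211, 224]
row 40 [160, 170, 179, 180, 181, 193, 194, 195] [384, 385, 395, 401]
row 90 [167, 177, 178, 179, 180, 231, 232] [387, 388, 389, 390, 400, 401]
row 140 [155, 156, 176, 177, 178, 255, 256, 257] [392, 393, 394, 404, 405, 410, 411]
```

```bash
python3 - <<'E'
from h import *
w=eyes.capture('wrist')
N=incase(w,[(185,182),(200,181),(235,179.7),(325,177.6),(350,177.4),(375,176.8)],28); print('near',N.tolist())
P=incase(w,[(185,167),(200,166.5),(235,166),(325,164),(350,163.5),(375,163)],32); print('paper',P.tolist())
for n,x in(('near',N),('paper',P)): print(n,np.degrees(np.polyfit(x[:,1],x[:,0],1)[0])*-1, x[:,0].mean())
print('rails end',incase(w,[(191,203),(350,200),(376,200)],28))
print('paper side',incase(w,[(180,40),(178.5,90),(177,140),(384.5,40),(388.5,90),(393,140)],32).tolist())
print('outer side',incase(w,[(170,40),(167,90),(395,40),(400.5,90),(404.5,140)],32).tolist())
E
```

```text
near [[-59.5, 62.4], [-59.0, 53.1], [-58.7, 31.3], [-58.5, -24.7], [-58.7, -40.3], [-58.7, -55.8]]
paper [[-51.1, 61.5], [-50.9, 52.3], [-51.1, 30.8], [-51.0, -24.5], [-51.0, -39.8], [-51.0, -55.2]]
near 0.2964458114060206 -58.849999999999994
paper 0.01629654538957693 -51.01666666666667
rails end [[-72.8  58.3]
 [-73.1 -39.4]
 [-73.4 -55.4]]
paper side [[36.0, 67.3], [0.3, 67.1], [-33.5, 67.0], [33.0, -67.5], [-2.7, -67.3], [-36.4, -67.4]]
outer side [[36.2, 73.9], [0.4, 74.5], [32.9, -74.4], [-2.9, -75.0], [-36.6, -74.6]]
```

The cover is on the rails, within 0.3° of square and about 1 mm of centred. Drawing the spatula straight out along the blade.

```bash
python3 - <<'E'
from h import *
q,s=spat_now(); R0=R_of(s['ee_rot']); a=np.radians(7.12)
for d,z in ((60,17),(120,17),(175,17),(175,0)):
    p,R=held(550.8-d*np.cos(a),195.2-d*np.sin(a),7.12,z); print(d,z,np.round(R0.inv().apply(p-s['eef_pos'])/120,3))
E
```

```text
60 17 [-0.454  0.003 -0.212]
120 17 [-0.906  0.006 -0.425]
175 17 [-1.32   0.008 -0.621]
175 0 [-1.381  0.009 -0.493]
```

Request:
{"api": "drive_tool", "payload": {"series": "-0.05 0 -0.023 0 0 0 0;-0.15 0 -0.07 0 0 0 0;-0.28 0 -0.131 0 0 0 0;-0.42 0 -0.197 0 0 0 0;-0.56 0 -0.262 0 0 0 0;-0.7 0.005 -0.328 0 0 0 0;-0.83 0.005 -0.389 0 0 0 0;-0.9 0.006 -0.423 0 0 0 0;-0.9 0.006 -0.423 0 0 0 0"}}

```text
time_s: 25.85
eef_pos: [422.7, 179.5, 56.7]
ee_rot: [-0.014, 0.974, 0.058, 0.218]
force: [0.1, 0.3, -1.4]
grip_width: 0.262
```

Request:
{"api": "drive_tool", "payload": {"series": "-0.1 0 -0.045 0 0 0 0;-0.2 0 -0.093 0 0 0 0;-0.32 0 -0.149 0 0 0 0;-0.42 0 -0.196 0 0 0 0;-0.42 0 -0.196 0 0 0 0"}}

```text
time_s: 26.35
eef_pos: [367.0, 172.9, 56.5]
ee_rot: [-0.014, 0.974, 0.058, 0.218]
force: [0.6, -0.2, -1.1]
grip_width: 0.262
```

```bash
python3 - <<'E'
from h import *
q,s=spat_now(); print(q,s['time_s'],s['force']); R0=R_of(s['ee_rot'])
for z in (5,0.5): 
    p,R=held(q[0],q[1],q[3],z); print(z,np.round(R0.inv().apply(p-s['eef_pos'])/120,3),np.round((R0.inv()*R).as_rotvec()/.5,3))
t=eyes.capture('top'); save(t,'t13')
E
```

```text
[ 3.7592e+02  1.7380e+02  1.6910e+01  7.1500e+00 -9.0000e-02 -2.0000e-02] 26.35 [ 0.63566509 -0.2355437  -1.09301416]
5 [-0.042  0.     0.09 ] [ 0.001 -0.003  0.   ]
0.5 [-0.058  0.     0.124] [ 0.001 -0.003  0.   ]
```

Request:
{"api": "drive_tool", "payload": {"series": "-0.02 0 0.045 0 0 0 0;-0.042 0 0.09 0 0 0 0;-0.05 0 0.107 0 0 0 0;-0.058 0 0.124 0 0 0 0;-0.058 0 0.124 0 0 0 0"}}

```text
time_s: 26.9
eef_pos: [368.2, 173.0, 40.0]
ee_rot: [-0.014, 0.974, 0.058, 0.218]
force: [0.7, -0.1, -1.1]
grip_width: 0.266
```

Request:
{"api": "drive_tool", "payload": {"series": "0 0 0 0 0 0 0.3;0 0 0 0 0 0 0.4;0 0 0 0 0 0 0.6;0 0 0 0 0 0 0.9;0 0 0 0 0 0 1;0 0 0 0 0 0 1;0 0 0 0 0 0 1"}}

```text
time_s: 27.6
eef_pos: [368.2, 173.0, 40.0]
ee_rot: [-0.014, 0.974, 0.058, 0.218]
force: [-0.7, 0.4, -0.0]
grip_width: 1.001
```

Request:
{"api": "drive_tool", "payload": {"series": "0 0 -0.1 0 0 0 1;0 0 -0.3 0 0 0 1;0 0 -0.6 0 0 0 1;0 0 -0.9 0 0 0 1;0 0 -0.9 0 0 0 1"}}

```text
time_s: 28.1
eef_pos: [323.0, 167.7, 141.5]
ee_rot: [-0.014, 0.973, 0.058, 0.222]
force: [-0.2, 0.2, 0.2]
grip_width: 1.004
```

Request:
{"api": "drive_tool", "payload": {"series": "0.25 0 -0.45 0 0 0 1;0.25 0 -0.45 0 0 0 1;0.42 0 -0.9 0 0 0 1;0.42 0 -0.9 0 0 0 1"}}

```text
time_s: 28.5
eef_pos: [323.2, 167.6, 264.8]
ee_rot: [-0.015, 0.972, 0.058, 0.226]
force: [-0.3, -0.0, 0.1]
grip_width: 0.999
```

```bash
python3 - <<'E'
from h import *; import pickle
s=telemetry.sense(); print(s['time_s'],s['eef_pos'],s['force'])
w=eyes.capture('wrist'); a=eyes.capture('scene'); t=eyes.capture('top'); pickle.dump((w,a,t),open('p14.pkl','wb'))
a0,t0,_=pickle.load(open('p2.pkl','rb'))
A=cv2.resize(w['frame'],(560,420)); B=cv2.resize(t['frame'][95:290,90:490],(400,195)); S=cv2.resize(a['frame'][160:275,310:430],(400,383),interpolation=cv2.INTER_CUBIC)
L=np.vstack([A,np.zeros((158,560,3),np.uint8)]); Rr=np.vstack([B,S])
cv2.imwrite('pics/m14.png',cv2.resize(np.hstack([L[:,160:560] if 0 else L,Rr]),(800,482))[:,:,::-1])
E
```

```text
28.5 [323.18223221 167.61311824 264.80337837] [-0.31396455 -0.00114661  0.12649522]
```

```bash
python3 - <<'E'
from h import *; import pickle
w,a,t=pickle.load(open('p14.pkl','rb')); w3,t3,a3=pickle.load(open('p3.pkl','rb'))
for n,x,y in(('scene',a3,a),('top',t3,t)):
    d=cv2.absdiff(cv2.GaussianBlur(x['frame'],(5,5),0),cv2.GaussianBlur(y['frame'],(5,5),0)).max(2)>40
    k,l,st,_=cv2.connectedComponentsWithStats(d.astype(np.uint8)); print(n,[v[:5].tolist() for v in st[1:] if v[4]>25])
# lid: angle by matching predicted lid outline edges in scene and top
def lidpts(th,L):
    th=np.radians(th); return np.array([case(82-u*np.cos(th)+v*np.sin(th),y,60+u*np.sin(th)+v*np.cos(th)) for u,v,y in L])
def score(p,th):
    g=cv2.GaussianBlur(cv2.cvtColor(p['frame'],cv2.COLOR_RGB2GRAY),(3,3),0).astype(np.float32); m=cv2.magnitude(cv2.Sobel(g,5,1,0),cv2.Sobel(g,5,0,1)); tot=0
    for A,B in (((168,6,-98),(168,6,98)),((145,48,-50),(145,48,50))):
        P=proj(p,lidpts(th,[tuple(np.array(A)+(np.array(B)-A)*f) for f in np.linspace(0,1,60)])).astype(np.float32); tot+=cv2.remap(m,P[:,0].copy(),P[:,1].copy(),1).mean()
    return tot
for n,p in(('scene',a),('top',t),('scene3',a3)): 
    s=[score(p,th) for th in np.arange(50,70,1.)]; print(n,np.round(s).astype(int).tolist())
# bar centre by net
for n,p in(('scene',a),('top',t),('wrist',w)):
    print(n,'bar pred 58/60/62',np.round(proj(p,lidpts(58,[(145,48,0)])),1),np.round(proj(p,lidpts(60,[(145,48,0)])),1),np.round(proj(p,lidpts(62,[(145,48,0)])),1))
    for k in ('spatula_tip','cover_mid','lid_bar'): print(k,[(np.round(x['rect']).tolist(),round(x['confidence'],2)) for x in nets.spot_in(k,p)][:3]) if 0 else None
L=[(150,40),(150,-40),(20,-40),(20,40)]; aa=np.radians(7.15)
print('blade pred wrist',np.round(proj(w,[[375.9+x*np.cos(aa)-y*np.sin(aa),173.8+x*np.sin(aa)+y*np.cos(aa),3] for x,y in L])).tolist())
I=w['frame'].astype(int); print([I[min(max(int(v),0),419),int(u)].tolist() for u,v in proj(w,[[375.9+85,173.8+10,3]])])
C=proj(w,[case(x,y,32) for x,y in((-60,75),(-60,-75),(-60,0))]); print('cover near pred',np.round(C).tolist())
for c in (200,340): 
    v=I[0:140,c].sum(1); print(c,[i for i in range(1,140) if abs(v[i]-v[i-1])>45])
E
```

```text
scene [[199, 0, 58, 69, 1322], [234, 0, 11, 7, 44], [245, 0, 46, 32, 780], [269, 22, 39, 77, 1398], [209, 52, 25, 24, 354], [199, 60, 43, 43, 565], [258, 63, 10, 22, 157], [94, 91, 79, 58, 2035], [205, 91, 60, 86, 2279], [267, 99, 15, 16, 147], [281, 151, 61, 55, 1213], [124, 155, 86, 126, 5080], [186, 159, 15, 11, 96], [178, 159, 68, 34, 1234], [258, 165, 8, 9, 48], [215, 205, 70, 42, 1225], [341, 208, 15, 13, 55], [221, 272, 68, 65, 763], [261, 278, 21, 30, 237], [228, 297, 22, 30, 207]]
top [[335, 134, 57, 47, 755], [339, 138, 13, 34, 225], [372, 141, 14, 34, 366], [189, 148, 56, 34, 403], [192, 154, 9, 22, 146], [217, 168, 19, 5, 36], [295, 185, 141, 219, 11009], [157, 202, 86, 204, 7502], [270, 259, 27, 28, 271], [253, 279, 19, 23, 232], [282, 298, 27, 44, 633], [234, 302, 40, 63, 776], [326, 315, 19, 25, 281], [310, 335, 17, 18, 224], [155, 345, 4, 15, 36], [230, 346, 73, 74, 2536], [93, 364, 76, 56, 2062], [317, 385, 9, 18, 51], [313, 398, 9, 22, 91], [174, 401, 38, 19, 469], [352, 407, 13, 13, 92], [235, 409, 7, 11, 64], [245, 410, 9, 8, 39], [210, 413, 16, 7, 65]]
scene [101, 84, 68, 56, 61, 86, 114, 125, 108, 78, 113, 138, 118, 77, 52, 52, 58, 62, 67, 72]
top [134, 101, 63, 54, 106, 179, 177, 115, 154, 104, 177, 130, 71, 99, 93, 69, 58, 70, 86, 107]
scene3 [102, 83, 65, 55, 65, 93, 123, 132, 107, 70, 105, 134, 118, 79, 53, 54, 60, 63, 68, 72]
scene bar pred 58/60/62 [[391.4 197.2]] [[393.  198.1]] [[394.6 199. ]]
top bar pred 58/60/62 [[197.1 123.7]] [[196.7 121.5]] [[196.4 119.4]]
wrist bar pred 58/60/62 [[ 281.  -159.5]] [[ 280.9 -165.6]] [[ 280.8 -171.6]]
blade pred wrist [[253.0, 124.0], [307.0, 123.0], [309.0, 211.0], [251.0, 212.0]]
[[96, 98, 103]]
cover near pred [[229.0, 70.0], [336.0, 68.0], [282.0, 69.0]]
200 []
340 [95, 97]
```

```bash
python3 - <<'E'
from h import *; import pickle
w,a,t=pickle.load(open('p14.pkl','rb')); w1,t1=pickle.load(open('p1.pkl','rb'))
def bp(th,ys): th=np.radians(th); return [case(82-145*np.cos(th)+48*np.sin(th),y,60+145*np.sin(th)+48*np.cos(th)) for y in ys]
def cen(p,ths):
    f=p['frame'].astype(np.float32); m=f[...,2]-f[...,0]; m=cv2.resize(m,None,fx=1,fy=1)
    s=np.array([cv2.remap(m,*np.float32(proj(p,bp(th,np.linspace(-38,38,60)))).T.copy(),1).mean() for th in ths]); 
    wt=np.clip(s-(s.min()+.35*(s.max()-s.min())),0,None); return round((wt*ths).sum()/wt.sum(),2),np.round(s[::4]).astype(int).tolist()
for n,p in(('scene',a),('top',t)): print(n,cen(p,np.arange(50,71,.5)))
print('ref top@~11',cen(t1,np.arange(0,25,.5)))
print('top',np.round(proj(t,bp(60,[-50,50])),1).tolist()); x0=[v.astype(int).tolist() for v in t['frame'][112:132,196]]; print(x0)
# cover in top view: pale paper/rim below lid edge and spatula
print([(k,[(np.round(x['rect']).tolist(),round(x['confidence'],2)) for x in nets.spot_in(k,q)][:2]) for q in (eyes.capture('wrist'),) for k in ('cover_mid','spatula_tip')])
wn=w['frame'].astype(int); print([ (r,wn[r,240:250].mean(0).astype(int).tolist(),wn[r,315:325].mean(0).astype(int).tolist()) for r in range(48,90,4)])
E
```

```text
scene (np.float64(59.2), [-40, -39, -37, -21, 2, 5, -15, -42, -43, -41, -39])
top (np.float64(63.62), [-51, -59, -59, -36, -19, 4, 3, -11, -11, -11, -10])
ref top@~11 (np.float64(11.23), [-34, -32, -31, -34, -25, -9, -9, -17, -40, -41, -40, -39, -35])
top [[216.6, 118.6], [176.8, 124.4]]
[[147, 144, 135], [145, 142, 134], [147, 144, 135], [143, 142, 133], [146, 144, 135], [141, 140, 130], [151, 147, 138], [125, 128, 128], [121, 127, 126], [129, 131, 131], [106, 111, 110], [78, 83, 83], [150, 149, 141], [148, 145, 136], [158, 157, 148], [95, 67, 40], [92, 61, 31], [93, 61, 31], [96, 67, 39], [95, 63, 36]]
[('cover_mid', [([228.0, 2.0, 332.0, 64.0], 0.73)]), ('spatula_tip', [([122.0, 282.0, 213.0, 361.0], 0.87), ([252.0, 117.0, 304.0, 269.0], 0.7)])]
[(48, [118, 109, 94], [73, 67, 57]), (52, [118, 110, 94], [75, 69, 58]), (56, [114, 105, 90], [98, 90, 78]), (60, [114, 105, 90], [126, 117, 100]), (64, [72, 62, 54], [40, 27, 23]), (68, [33, 23, 21], [45, 32, 25]), (72, [91, 72, 54], [109, 85, 63]), (76, [94, 74, 55], [110, 86, 65]), (80, [71, 58, 44], [61, 49, 38]), (84, [59, 48, 38], [64, 53, 41]), (88, [69, 57, 45], [92, 79, 62])]
```

```bash
python3 -c "
from h import *
print(telemetry.sense()['time_s'],telemetry.sense()['force']); print(ctrl.finish_job())"
```

```text
28.8 [ 1.05312089  0.09418988 -0.33017362]
the job is handed in; nothing more can be done
None
```

The job is handed in at 28.8 s of robot time, with the steps done in the order asked and the gripper clear of everything.

**Lid:** I raised it by its bar, opened the fingers a little and let go. The arm's arc gave 60.4°. Afterwards the top camera read about 60.5° and the scene camera 59.2°. An automatic fit on the top image gave 63.6°, but pale background upset it, so I did not count it. Pixel rows across the bar gave the 60.5°.

**Cover:** I lifted it with the spatula and no finger came near it. It slid about 2 mm and turned about 1° on the blade while being carried. I corrected both before setting it down. Measured on the rails before the spatula came out, it was within 0.3° of square, about 1 mm from centre and clear of the walls. After the spatula was out, its near edge was still where predicted.

**Spatula:** I drew it straight out and laid it flat on the bare table in front of the case, where the wrist camera showed it as predicted.

**Not confirmed:** my picture allowance ran out, so the final check was by numbers only. Comparing pictures from before and after showed changes mainly at the arm and its shadows, the spatula, the cover, the rack and the case. I did not check each bystander one by one. All the readings I took showed very small wrist forces, 8 N at most.

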